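Pin a cover pack into line and punch its two marks

ROBOT

A 6-joint arm with a two-finger parallel gripper is mounted at the origin on the work surface. World frame = base frame: x ahead of the robot, y to its left, z up, the work surface at z = 0. Lengths are in m, angles in rad, forces in N, time in s.
With the tool pointing down it reaches from about 0.425 to 0.95 m from the base axis. Payload 3.5 kg.
Tool frame: the origin (TCP) lies on the centre line of the jaws, within the pads' length; the fingertips stand 25 mm ahead of it and the grasp point (between the pads) lies 6 mm ahead of it (ctrl.finger_overhang is the distance from the TCP to the fingertips, in m); z points along the fingers, y is the line along which they close (so a half turn about z gives the same grasp; the last joint's range is limited). The gripper opens to 85 mm and grips with 20 to 120 N. Pads are 22 mm wide; open, the fingers measure 114 mm over their backs; the gripper's body (76 mm by 85 mm) begins 54 mm behind the grasp point. The pads swing forward as they close: fully open they stand 13 mm farther back than shut.
Start: joints at [-1.363, 0.286, 1.577, -0, 1.279, -0.15], TCP at [0.236, -0.632, 0.256] pointing down, gripper open.
Joint ranges: [-2.77, 2.77], [-0.9, 2.22], [0.21, 2.48], [-1.53, 4.67], [0.24, 2.81], [-2.84, 2.84]. Speed limits (rad/s): [2.79, 2.79, 3.14, 3.14, 3.14, 3.14].

INTERFACE

Orientations are given as a unit quaternion [x, y, z, w].
In Python, from plant import get_state, imaging, job, ctrl gives the robot as it stands.
- The arm moves only by the tool jog_arm, never from a script. Its argument "increments" is a list of rows, each an object of numbers: "dx", "dy", "dz": the shift along the world's x, y, z each as a share of 12 cm, from -1 to 1; "ax", "ay", "az": the turn, a rotation vector about the world's x, y, z each as a share of pi/2 rad, from -1 to 1; "gripper": the gripper command: -1 is shut, 1 is fully open, values between are in proportion. A call has 1 to 10 rows; each row is the pose to reach, as a shift and turn from the pose commanded when the call began; what a row does not reach only later rows make up. A row lasts 1/10 s, in which the tool goes at most 50 mm and 8.59 degrees, less where a joint would pass 70% of its speed; a pose out of reach is approached as far as the arm can. A call with a number of a shift or a turn outside -1 to 1 is refused whole. A call with a gripper value outside its range is refused whole. The fingers move at their own pace and stop on an object; "force" is the grip in N (left out, the last holds). Time passes only in rows, so rows that repeat a pose let the fingers close. It gives the time, the measured TCP pose, the force, the opening and the grip force at its end, in the units of the state.
- get_state(): the state, without advancing time (a new reading comes with each control period).
- imaging.read_camera(name): name is "scene" or "top" or "wrist"; returns a dict with "frame" (480x640x3 uint8, blue, green, red), "depth" (480x640 float32, m along the optical axis (not along the pixel's ray), 0 where there is no reading), "camera_matrix" (3x3 intrinsics, pixels), "extrinsics" (4x4, takes a point from camera to world coordinates); the wrist camera has in their place "mount" (4x4, takes a point from camera to tool coordinates, whose origin is the TCP and whose axes are the flange's). Camera axes: x right, y up, looking along -z (the intrinsics and any distortion apply to the point x, -y, -z); pixel columns grow to the right and rows downward; lengths in m; the calibration is good to about 2 mm. The wrist camera is an equidistant fisheye: a pixel r from the principal point sees the ray r / f radians off the axis. A picture is of the moment at which its call begins: read the wrist's pose just before it.
- job.sign_off(): hands the job in; it is judged then, once.
The state is a dict: "time": time; "qpos": joint angles; "dq": joint speeds; "joint_efforts": joint torques, N m; "eef_pos": TCP position; "tcp_rot": TCP orientation; "contact_force": force on the tool from outside, world axes, zero at the start; "wrist_torque": the same for the moment, N m; "opening": opening from 0.0 (shut) to 1.0 (fully open); "finger_force": force on a finger pad.
Only numpy, scipy, OpenCV 4.12 (cv2) and the standard library are available. Lean on these libraries where they do the work, as an engineer would, in place of code of your own. Each camera call takes 0.05 s, during which the arm holds its last target. There are 200 camera calls.

TASK

With the cross slide at its loading end, lay the aluminium cover on the orange spacer hole over hole, and drive every tapered pin from the rack fully home, each in a hole of its own, so that cover, spacer and base plate are pulled into line. Then run the slide in and punch the end mark (on the cover's short side) and after it the side mark (on its long side): bring the mark under the punch and press the red head down to its stop, never striking anywhere else. Finish with the slide run back out to its loading end and the other things on the bench left alone.

Things in the scene. Friction and masses are not known exactly. Their poses are not given: they have to be found in the camera images.
- station: Green punching station, fixed. Origin on the bench exactly under the punch; x, y along the slides. Bed 170 (x) x 460 (y) mm. Column at x +190 to +240, 60 wide, 223 high; its arm, 40 wide (y -20 to +20), 174 to 220 mm above the bench, ends at the origin in a punch guide 42 mm across, 160 to 226 mm up. Load clear of this arm, at the slide's outer (-y) end.
- slide_y (a joint): Position of the cross slide along the station's +y, 0 to 0.185 m. 0 = run right out to its outer end stop (loading end, -y), as at the start; the base plate's centre is then 155 mm on the -y side of the punch. Stays where it is left; about 5 N of drag.
- slide_x (a joint): Position of the cross slide's top along the station's +x, -0.08 to +0.08 m; 0 = base plate centred in x under the punch, as at the start. Stays where it is left; about 5 N of drag.
- slide_knob (a point): Middle of the black upright grip knob of the cross slide (23 mm across, 45 mm tall, this point 102 mm above the bench), 120 mm on the -y side of the base plate's centre. Grip it from above and pull or push the slide along both directions at once. The tongue it stands on has its top 58 mm above the bench.
- base (a point): Top centre of the dark steel base plate bolted on the cross slide: 170 x 130 mm, top 75 mm above the bench; axes parallel to the station's. Its three 17 mm holes lie at (-55,-38), (-55,+38), (+55,-38) mm; the corner (+55,+38) has none. They go 15 mm through, with 22 mm free below. A low stop bar on each side, 16 mm above the plate's top, leaves spacer and cover 6 mm of play.
- spacer: Orange spacer plate 150 x 110 x 8 mm, 0.22 kg, with the same three 17 mm holes. Lies loose on the base plate, up to about 5 mm out of line; the plates are lightly oiled and slide on each other. Origin: centre of its underside; axes like the base plate's.
- cover: Aluminium cover 150 (x) x 110 (y) x 10 mm, 0.4 to 0.6 kg, 17 mm holes at (-55,-38), (-55,+38), (+55,-38) mm; in its centre a square steel lifting boss 28 x 28 mm, sides along x and y, 40 mm tall above the top face. Two blue dots with white crosses on top. Origin: centre of its underside. It starts flat on the bench.
- mark1 (a point): End mark: white cross on a 20 mm blue dot on the cover's top, in the middle of the short (110 mm) side, at (+57,0) mm in the cover's frame.
- mark2 (a point): Side mark: white cross on a 20 mm blue dot on the cover's top, in the middle of the long (150 mm) side, at (0,+40) mm in the cover's frame.
- punch (a joint): Stroke of the hand punch, 0 (up, where its spring returns it) to 0.047 m (down at its stop, the tip then 1 mm above the cover of a complete pack). About 2.5 N starts it and 8 N holds it at its stop.
- punch_tip (a point): Tip of the punch, on its vertical axis; 141 mm above the bench when up (8 mm above the heads of pins that are home and above the boss).
- punch_head (a point): Top centre of the punch's red mushroom head, 48 mm across, to be pressed down; 290 mm above the bench when up.
- rack: Loose wooden pin rack 150 (x) x 64 (y) x 58 mm, 0.9 kg, with three slots in a row along its x at -46, 0 and +46 mm; origin: centre of its underside.
- pin1: Tapered alignment pin, 88 mm, 0.13 kg, upright in a rack slot, tip 10 mm above the bench (None if absent: 2 or 3 are there). Origin at the tip, z to the head. From the tip: 24 mm taper, 6 to 16 mm across; 24 mm shank of 16 mm; collar 32 mm across (z 48 to 54); yellow grip 22 mm across (z 54 to 88). Home: collar on the cover, 93 mm above the bench, tip at 45 mm.
- pin2: Tapered alignment pin, 88 mm, 0.13 kg, upright in a rack slot, tip 10 mm above the bench (None if absent: 2 or 3 are there). Origin at the tip, z to the head. From the tip: 24 mm taper, 6 to 16 mm across; 24 mm shank of 16 mm; collar 32 mm across (z 48 to 54); yellow grip 22 mm across (z 54 to 88). Home: collar on the cover, 93 mm above the bench, tip at 45 mm.
- pin3: Tapered alignment pin, 88 mm, 0.13 kg, upright in a rack slot, tip 10 mm above the bench (None if absent: 2 or 3 are there). Origin at the tip, z to the head. From the tip: 24 mm taper, 6 to 16 mm across; 24 mm shank of 16 mm; collar 32 mm across (z 48 to 54); yellow grip 22 mm across (z 54 to 88). Home: collar on the cover, 93 mm above the bench, tip at 45 mm.
- wrench: an open-end wrench, 200 mm, lying on the bench. Not part of the job.
- oil_can: a yellow plastic bottle with red cap, 60 mm across, 150 mm tall. Not part of the job.
- red_jar: an orange jar with white lid, 64 mm across, 85 mm tall. Not part of the job.
- collar: a steel shaft collar (ring), 64 mm across, 22 mm high. Not part of the job.
Things that resemble listed ones, but are neither listed nor needed, are in the scene too. What is shaped like the pin2 but pink, turquoise or white is not meant.

How it is judged:
On the way, in this order (a step that is already met when the one before it is completed fails the run):
1. spacer and cover lie flat on the base plate with their holes in line, and every pin is home in a hole of its own (horizontal distance between each of spacer, cover and base below 0.0025 m and angle between the x axis of each of spacer, cover and the x axis of base, either way round below 0.03 rad and z of cover in the frame of base between 0.0055 and 0.0105 m and angle between cover's own z axis and vertical below 0.03 rad and z of spacer in the frame of base below 0.0025 m and ((x of pin1 in the frame of base between -0.058 and -0.052 m and y of pin1 in the frame of base between -0.041 and -0.035 m and z of pin1 in the frame of base below -0.027 m) or (x of pin1 in the frame of base between -0.058 and -0.052 m and y of pin1 in the frame of base between 0.035 and 0.041 m and z of pin1 in the frame of base below -0.027 m) or (x of pin1 in the frame of base between 0.052 and 0.058 m and y of pin1 in the frame of base between -0.041 and -0.035 m and z of pin1 in the frame of base below -0.027 m)) and ((x of pin2 in the frame of base between -0.058 and -0.052 m and y of pin2 in the frame of base between -0.041 and -0.035 m and z of pin2 in the frame of base below -0.027 m) or (x of pin2 in the frame of base between -0.058 and -0.052 m and y of pin2 in the frame of base between 0.035 and 0.041 m and z of pin2 in the frame of base below -0.027 m) or (x of pin2 in the frame of base between 0.052 and 0.058 m and y of pin2 in the frame of base between -0.041 and -0.035 m and z of pin2 in the frame of base below -0.027 m)) and ((x of pin3 in the frame of base between -0.058 and -0.052 m and y of pin3 in the frame of base between -0.041 and -0.035 m and z of pin3 in the frame of base below -0.027 m) or (x of pin3 in the frame of base between -0.058 and -0.052 m and y of pin3 in the frame of base between 0.035 and 0.041 m and z of pin3 in the frame of base below -0.027 m) or (x of pin3 in the frame of base between 0.052 and 0.058 m and y of pin3 in the frame of base between -0.041 and -0.035 m and z of pin3 in the frame of base below -0.027 m))), for 0.2 s.
2. the end mark is under the punch and the punch is pressed to its stop (value of joint punch above 0.044 m and horizontal distance between mark1 and punch_tip below 0.004 m), for 0.1 s.
3. then the side mark is under the punch and the punch is pressed to its stop (value of joint punch above 0.044 m and horizontal distance between mark2 and punch_tip below 0.004 m), for 0.1 s.
At the end, for the whole second after the job is handed in: Every pin present is home (collar within 3 mm of the cover, tip within 3 mm of a base hole's axis), spacer and cover lie flat, within 2.5 mm and 0.03 rad of in line with the base plate, the slide is within 12 mm of its outer end stop, and the punch is up (all of step 1 and value of joint slide_y below 0.012 m and value of joint punch below 0.004 m and linear speed of cover below 0.01 m/s); the robot touches nothing.
It fails at once if the punch is pressed down somewhere other than on a mark (more than 8 mm off both) (value of joint punch above 0.03 m and horizontal distance between each of mark1, mark2 and punch_tip above 0.008 m).
It fails at once if one of the other things on the bench is moved more than 30 mm (distance of any of wrench, oil_can, red_jar, collar from where it was at the start of the episode above 0.03 m).
Of pin1, pin2, pin3 only 2 to 3 are there at a start; the rules pass over those that are not, and their reading is None.
At some moment in a run one of cover, rack may be knocked a few centimetres aside while the robot is not near it.
It also fails if it takes over 210 s, if anything falls off the work surface, if the arm or the gripper's body presses on something with over 40 N, if the wrist force passes 120 N, or if a joint passes its speed limit or range.

## Working session

There is one attempt and no reset: what is moved stays moved. The work goes in short steps, Python scripts to look and compute and a tool call to move; the robot and the scene stay as the last step left them, time stands still between calls to the robot, and variables do not carry over. Pictures are saved under pics/ and viewed, at most 14 in all, crops included, and the job is handed in when it is done.

Besides the shell and the picture viewer there is one more tool, called after "Request:" by a JSON object that holds its "api" and its "payload", one argument or row to a line. jog_arm: Moves the arm, as the interface text tells. Shift numbers are shares of 12 cm and turn numbers shares of pi/2 rad, none past 1 either way. Its arguments: {"type":"object","properties":{"increments":{"type":"array"},"force":{"type":"number"}},"required":["increments"]}

```bash
mkdir -p pics; ls
python3 - <<'E'
from plant import get_state, imaging, job, ctrl
import cv2,numpy as np
s=get_state();print({k:np.round(v,3).tolist() for k,v in s.items()})
for n in("scene","top"):
    c=imaging.read_camera(n);cv2.imwrite(f"pics/{n}0.png",c["frame"]);np.savez(f"{n}0.npz",**c)
    print(n,c["camera_matrix"].round(1).tolist(),c["extrinsics"].round(3).tolist(),[k for k in c])
E
```

```text
pics
{'time': 0.0, 'qpos': [-1.363, 0.287, 1.578, -0.0, 1.279, -0.15], 'dq': [-0.0, -0.001, -0.001, -0.0, -0.0, 0.0], 'joint_efforts': [0.0, -40.598, -29.263, -0.0, 0.006, 0.0], 'eef_pos': [0.236, -0.632, 0.255], 'tcp_rot': [0.984, 0.178, -0.0, -0.001], 'contact_force': [0.388, -0.144, -0.836], 'wrist_torque': [-0.046, -0.006, 0.038], 'finger_force': 0.0, 'opening': 1.003}
scene [[489.4, 0.0, 319.5], [0.0, 489.4, 236.8], [0.0, 0.0, 1.0]] [[-0.76, -0.497, 0.42, 1.096], [0.65, -0.583, 0.487, 0.608], [0.003, 0.643, 0.766, 1.099], [0.0, 0.0, 0.0, 1.0]] ['frame', 'depth', 'camera_matrix', 'extrinsics']
top [[475.6, 0.0, 321.0], [0.0, 475.6, 236.6], [0.0, 0.0, 1.0]] [[-0.012, 0.982, -0.19, 0.351], [-1.0, -0.011, 0.006, 0.006], [0.004, 0.19, 0.982, 1.324], [0.0, 0.0, 0.0, 1.0]] ['frame', 'depth', 'camera_matrix', 'extrinsics']
```

View pics/scene0.png

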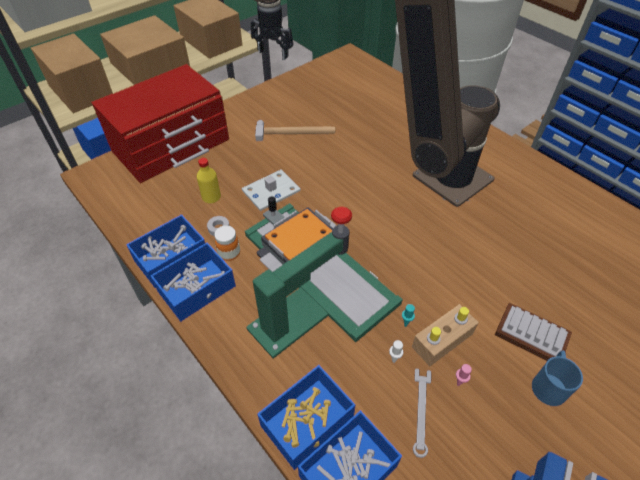

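View pics/top0.png

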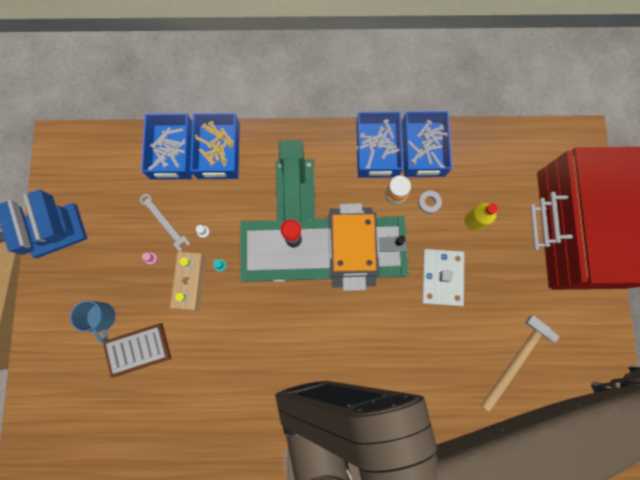

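The scene shows the station in the middle, the cover behind the loading end and the rack to the front right. In the top view the punch head is at (291,231), the spacer at (354,243), the cover at (444,277) with dots at (430,276) and (443,257), and the rack at (187,282). Pin candidates there are yellow (184,262) and (180,297), turquoise (219,265), white (202,231) and pink (150,258). The two yellow ones in the rack fit the description.

```bash
cat > h.py <<'E'
import cv2,numpy as np
from plant import get_state, imaging, job, ctrl
from scipy.spatial.transform import Rotation as R
def pose():
    s=get_state();T=np.eye(4);T[:3,:3]=R.from_quat(s["tcp_rot"]).as_matrix();T[:3,3]=s["eef_pos"];return T
def shot(n):
    T=pose();c=dict(imaging.read_camera(n));c["fish"]=n=="wrist"
    c["E"]=T@c["mount"] if c["fish"] else c["extrinsics"];return c
def load(n):
    c=dict(np.load(n+"0.npz"));c["fish"]=False;c["E"]=c["extrinsics"];return c
def w(c,u,v,z):
    """pixel -> world point on plane z"""
    K=c["camera_matrix"];a=(u-K[0,2])/K[0,0];b=(v-K[1,2])/K[1,1]
    if c["fish"]:
        r=np.hypot(a,b)+1e-12;d=np.array([a/r*np.sin(r),-b/r*np.sin(r),-np.cos(r)])
    else: d=np.array([a,-b,-1.])
    d=c["E"][:3,:3]@d;o=c["E"][:3,3];return o+d*(z-o[2])/d[2]
def pix(c,P):
    p=np.linalg.inv(c["E"])@np.r_[P,1];p=np.array([p[0],-p[1],-p[2]])
    K=c["camera_matrix"]
    if c["fish"]:
        t=np.arctan2(np.hypot(*p[:2]),p[2]);q=p[:2]/(np.hypot(*p[:2])+1e-12)*t
    else:q=p[:2]/p[2]
    return q[0]*K[0,0]+K[0,2],q[1]*K[1,1]+K[1,2]
def blobs(c,lo,hi,amin=8,amax=1e6,box=None):
    """HSV range blobs: (u,v,area,minAreaRect)"""
    m=cv2.inRange(cv2.cvtColor(c["frame"],cv2.COLOR_BGR2HSV),np.array(lo),np.array(hi))
    if box:
        k=np.zeros_like(m);u0,v0,u1,v1=box;k[v0:v1,u0:u1]=1;m*=k
    o=[]
    for q in cv2.findContours(m,cv2.RETR_EXTERNAL,cv2.CHAIN_APPROX_NONE)[0]:
        M=cv2.moments(q)
        if amin<=M["m00"]<=amax:o.append((M["m10"]/M["m00"],M["m01"]/M["m00"],M["m00"],cv2.minAreaRect(q)))
    return o
E
python3 - <<'E'
from h import *
c=load("top")
f=c["frame"]
a=cv2.resize(f[195:325,320:480],None,fx=4.6,fy=4.6,interpolation=2)[:300*2,:736]
b=cv2.resize(f[215:325,130:240],None,fx=3,fy=3,interpolation=2)
cv2.imwrite("pics/cropA.png",a);cv2.imwrite("pics/cropB.png",b)
for n,lo,hi,z,bx in [("red",(0,150,80),(8,255,255),.29,(270,200,320,260)),("orange",(8,150,120),(18,255,255),.083,(320,195,390,300)),("blue",(95,80,50),(125,255,255),.01,(415,240,480,310)),("yellow",(24,120,100),(34,255,255),.098,(130,230,240,320)),]:
    for u,v,A,r in blobs(c,lo,hi,5,box=bx): print(n,round(u,1),round(v,1),A,w(c,u,v,z).round(4),[w(c,*p,z)[:2].round(3).tolist() for p in cv2.boxPoints(r)] if A>60 else "")
E
```

```text
red 290.6 229.5 299.5 [0.568  0.0671 0.29  ] [[0.59, 0.089], [0.589, 0.046], [0.544, 0.046], [0.545, 0.088]]
orange 353.7 291.8 710.0 [ 0.4442 -0.0849  0.083 ] [[0.479, 0.002], [0.476, -0.178], [0.425, -0.176], [0.427, 0.003]]
orange 353.7 242.5 2265.0 [ 0.5744 -0.0881  0.083 ] [[0.653, -0.034], [0.652, -0.147], [0.501, -0.142], [0.502, -0.032]]
orange 353.2 201.7 662.5 [ 0.6862 -0.0895  0.083 ] [[0.706, -0.0], [0.704, -0.187], [0.643, -0.184], [0.645, 0.001]]
blue 429.0 275.9 15.0 [ 0.4912 -0.3001  0.01  ] 
blue 443.9 256.3 13.5 [ 0.5457 -0.3447  0.01  ] 
yellow 179.7 296.6 61.0 [0.4358 0.3624 0.098 ] [[0.427, 0.374], [0.448, 0.375], [0.448, 0.349], [0.427, 0.348]]
yellow 184.4 261.2 57.5 [0.5272 0.3543 0.098 ]
```

View pics/cropA.png

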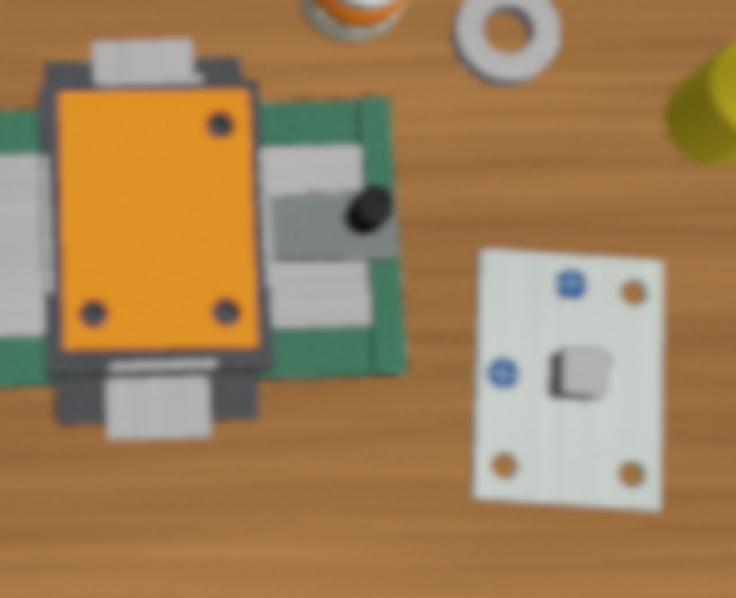

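View pics/cropB.png

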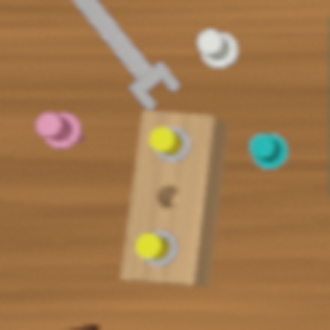

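Crop A shows the spacer holes at (220,125), (94,313) and (226,313), i.e. station +x is roughly world +x. The cover's dots are at (571,284) for the end mark and (502,372) for the side mark, and it is nearly aligned with the station. Crop B shows two yellow pins in the outer rack slots, (163,140) and (151,246), with the middle slot empty; those are the ones meant.

Request:
{"api": "jog_arm", "payload": {
  "increments": [
    {"dx": 0.3,"dy": 0.3,"az": -0.1,"gripper": 1},
    {"dx": 0.5,"dy": 0.6,"az": -0.2},
    {"dx": 0.72,"dy": 0.8,"az": -0.25},
    {"dx": 0.72,"dy": 0.8,"az": -0.25}
  ]
}}

```text
$.increments[0]: bad value
```

Request:
{"api": "jog_arm", "payload": {
  "increments": [
    {"dx": 0.3,"dy": 0.3},
    {"dx": 0.5,"dy": 0.6},
    {"dx": 0.72,"dy": 0.8},
    {"dx": 0.72,"dy": 0.8}
  ]
}}

```text
$.increments[0]: bad value
```

Request:
{"api": "jog_arm", "payload": {
  "increments": [
    {"dx": 0.3,"dy": 0.3},
    {"dx": 0.5,"dy": 0.6},
    {"dx": 0.72,"dy": 0.8},
    {"dx": 0.72,"dy": 0.8},
    {"dx": 0.72,"dy": 0.8},
    {"dx": 0.72,"dy": 0.8}
  ]
}}

```text
$.increments[0]: bad value
```

Run:
```python
from h import *
c=shot("wrist");np.savez("w1.npz",**c);cv2.imwrite("pics/w1.png",c["frame"])
print(c["camera_matrix"].round(1).tolist(),c["mount"].round(3).tolist(),pose().round(4).tolist())
```

```text
[[371.6, 0.0, 326.7], [0.0, 371.6, 238.1], [0.0, 0.0, 1.0]] [[-0.001, 0.945, 0.326, 0.083], [1.0, 0.001, 0.0, 0.002], [0.0, 0.326, -0.945, -0.117], [0.0, 0.0, 0.0, 1.0]] [[0.9367, 0.3502, -0.0004, 0.2363], [0.3502, -0.9367, 0.0018, -0.6318], [0.0003, -0.0018, -1.0, 0.2552], [0.0, 0.0, 0.0, 1.0]]
```

View pics/w1.png

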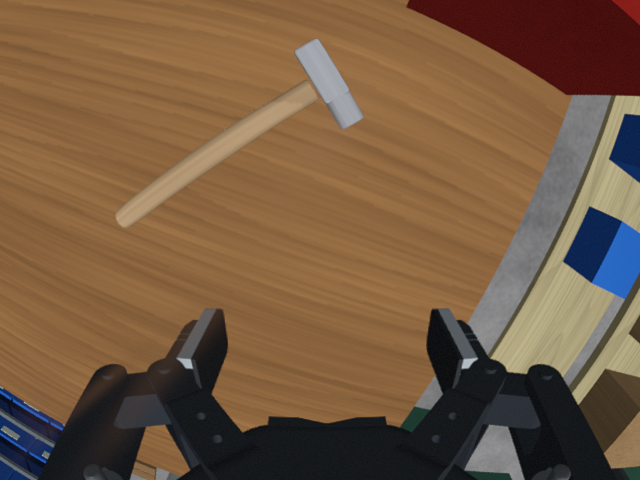

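The wrist view shows the hammer and both open fingertips (210,330) and (445,330). The arm has not moved because the rows were refused, so I'll send full rows.

Request:
{"api": "jog_arm", "payload": {
  "increments": [
    {"dx": 0.3,"dy": 0.3,"dz": 0,"ax": 0,"ay": 0,"az": -0.1,"gripper": 1},
    {"dx": 0.5,"dy": 0.6,"dz": 0,"ax": 0,"ay": 0,"az": -0.2,"gripper": 1},
    {"dx": 0.72,"dy": 0.8,"dz": 0,"ax": 0,"ay": 0,"az": -0.25,"gripper": 1},
    {"dx": 0.72,"dy": 0.8,"dz": 0,"ax": 0,"ay": 0,"az": -0.25,"gripper": 1}
  ]
}}

```text
time: 0.55
eef_pos: [0.3255, -0.533, 0.2559]
tcp_rot: [1.0, -0.016, 0.0, -0.001]
contact_force: [-0.1, -0.9, -0.5]
opening: 1.0
finger_force: 0.0
```

Request:
{"api": "jog_arm", "payload": {
  "increments": [
    {"dx": 0.3,"dy": 0.3,"dz": 0,"ax": 0,"ay": 0,"az": 0,"gripper": 1},
    {"dx": 0.5,"dy": 0.6,"dz": 0,"ax": 0,"ay": 0,"az": 0,"gripper": 1},
    {"dx": 0.72,"dy": 0.8,"dz": 0,"ax": 0,"ay": 0,"az": 0,"gripper": 1},
    {"dx": 0.72,"dy": 0.8,"dz": 0,"ax": 0,"ay": 0,"az": 0,"gripper": 1}
  ]
}}

```text
time: 0.95
eef_pos: [0.4113, -0.4378, 0.2561]
tcp_rot: [1.0, -0.015, 0.0, -0.001]
contact_force: [0.7, -0.3, 0.0]
opening: 1.001
finger_force: 0.0
```

Request:
{"api": "jog_arm", "payload": {
  "increments": [
    {"dx": 0.3,"dy": 0.3,"dz": 0,"ax": 0,"ay": 0,"az": 0,"gripper": 1},
    {"dx": 0.5,"dy": 0.6,"dz": 0,"ax": 0,"ay": 0,"az": 0,"gripper": 1},
    {"dx": 0.72,"dy": 0.8,"dz": 0,"ax": 0,"ay": 0,"az": 0,"gripper": 1},
    {"dx": 0.72,"dy": 0.8,"dz": 0,"ax": 0,"ay": 0,"az": 0,"gripper": 1},
    {"dx": 0.72,"dy": 0.8,"dz": 0,"ax": 0,"ay": 0,"az": 0,"gripper": 1},
    {"dx": 0.72,"dy": 0.8,"dz": 0,"ax": 0,"ay": 0,"az": 0,"gripper": 1}
  ]
}}

```text
time: 1.55
eef_pos: [0.4948, -0.3455, 0.2561]
tcp_rot: [1.0, -0.018, -0.0, 0.0]
contact_force: [-0.6, -0.0, -0.2]
opening: 1.001
finger_force: 0.0
```

Run:
```python
from h import *
c=shot("wrist");np.savez("w1.npz",**c);cv2.imwrite("pics/w2.png",c["frame"])
print(get_state()["time"],pose().round(4).tolist())
for u,v,A,r in blobs(c,(95,100,50),(125,255,255),60): print("blue",round(u,1),round(v,1),A,w(c,u,v,.01).round(4))
```

```text
1.6 [[0.9993, -0.0366, -0.0005, 0.4947], [-0.0366, -0.9993, -0.0002, -0.3456], [-0.0005, 0.0002, -1.0, 0.2561], [0.0, 0.0, 0.0, 1.0]]
```

View pics/w2.png

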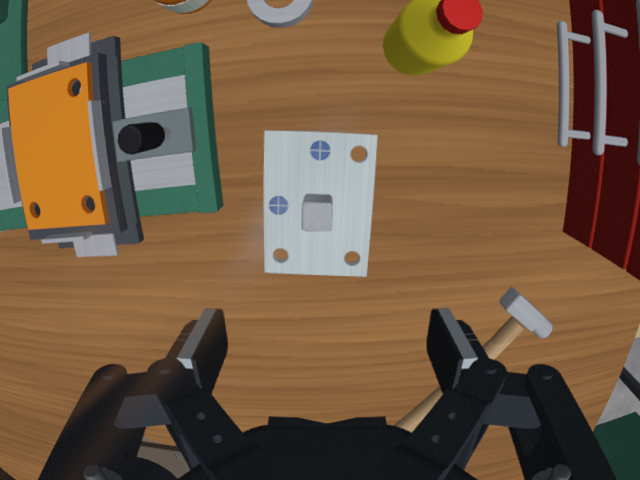

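The wrist view shows the cover whole: dots at (320,150) and (279,205), holes at (359,153), (281,255) and (352,258), boss at (317,213). The spacer holes are at (74,87), (35,210) and (89,204).

```bash
cat >> h.py <<'E'
def rigid(model,pts):
    m=np.array(model,float);p=np.array(pts)[:,:2];a=m.mean(0);b=p.mean(0)
    U,_,V=np.linalg.svd((m-a).T@(p-b));Rm=(U@V).T
    if np.linalg.det(Rm)<0: Rm=(U@np.diag([1,-1])@V).T
    t=b-Rm@a;return t,np.arctan2(Rm[1,0],Rm[0,0]),np.linalg.norm(m@Rm.T+t-p,axis=1)
H3=[(-.055,-.038),(-.055,.038),(.055,-.038)]
E
python3 - <<'E'
from h import *
c=dict(np.load("w1.npz"));c["fish"]=True
b=blobs(c,(100,60,50),(125,255,255),60,400,(255,120,390,290));b.sort(key=lambda q:q[1])
print([(q[0],q[1],q[2]) for q in b])
hs=blobs(c,(5,60,20),(25,255,255),60,600,(266,136,372,272))
print([(q[0],q[1],q[2]) for q in hs])
hs=[min(hs,key=lambda q:np.hypot(q[0]-p[0],q[1]-p[1])) for p in[(352,258),(281,255),(359,153)]]
# holes of the cover: bench seen through; use rim plane z=.01
P=[w(c,q[0],q[1],.010) for q in b+hs]
t,a,e=rigid([(.057,0),(0,.04)]+H3,P);print("cover",t.round(4),np.degrees(a).round(2),e.round(4))
m=cv2.inRange(c["frame"],(0,0,0),(75,75,75))
S=[]
for p in[(89,204),(35,210),(74,87)]:
    k=np.zeros_like(m);cv2.circle(k,p,12,255,-1);M=cv2.moments(m&k,True);S.append(w(c,M["m10"]/M["m00"],M["m01"]/M["m00"],.083));print(M["m00"],M["m10"]/M["m00"],M["m01"]/M["m00"])
t,a,e=rigid(H3,S);print("spacer",t.round(4),np.degrees(a).round(2),e.round(4))
E
```

```text
[(319.96938775510205, 145.33333333333331, 98.0)]
[(351.36044657097284, 256.6251993620414, 104.5), (280.4792703150912, 253.84742951907128, 100.5), (369.6940928270042, 257.3459915611814, 79.0), (358.1418439716312, 153.38399189463019, 164.5)]Traceback (most recent call last):
  File "<stdin>", line 10, in <module>
  File "h.py", line 37, in rigid
    U,_,V=np.linalg.svd((m-a).T@(p-b));Rm=(U@V).T
                        ~~~~~~~^^~~~~
ValueError: matmul: Input operand 1 has a mismatch in its core dimension 0, with gufunc signature (n?,k),(k,m?)->(n?,m?) (size 4 is different from 5)
```

```bash
cat >> h.py <<'E'
def spot(c,p,r,lo,hi,hsv=True):
    """convex-hull centroid of masked pixels near p"""
    f=cv2.cvtColor(c["frame"],cv2.COLOR_BGR2HSV) if hsv else c["frame"]
    m=cv2.inRange(f,np.array(lo),np.array(hi));k=np.zeros_like(m);cv2.circle(k,tuple(int(round(x)) for x in p),r,255,-1)
    h=cv2.convexHull(cv2.findNonZero(m&k));M=cv2.moments(h);return M["m10"]/M["m00"],M["m01"]/M["m00"],M["m00"]
E
python3 - <<'E'
from h import *
c=dict(np.load("w1.npz"));c["fish"]=True
q=[spot(c,p,14,(100,60,50),(125,255,255)) for p in[(320,150),(279,205)]]+[spot(c,p,12,(5,60,20),(25,255,255)) for p in[(352,258),(281,255),(359,153)]]
print(np.round(q,1).tolist())
t,a,e=rigid([(.057,0),(0,.04)]+H3,[w(c,x[0],x[1],.01) for x in q]);print("cover",t.round(4),np.degrees(a).round(2),e.round(4))
q=[spot(c,p,11,(0,0,0),(85,85,85),False) for p in[(89,204),(35,210),(74,87)]]
print(np.round(q,1).tolist())
t,a,e=rigid(H3,[w(c,x[0],x[1],.083) for x in q]);print("spacer",t.round(4),np.degrees(a).round(2),e.round(4))
E
```

```text
[[319.6, 149.9, 290.5], [277.8, 204.8, 251.0], [351.4, 256.6, 108.5], [280.4, 253.9, 104.0], [358.1, 153.4, 171.5]]
cover [ 0.4882 -0.338 ] -4.37 [0.0009 0.0006 0.0012 0.0013 0.0007]
[[89.7, 203.2, 80.0], [36.5, 209.0, 39.0], [75.8, 87.3, 84.5]]
spacer [ 0.575  -0.0907] 0.15 [0.0007 0.0009 0.0012]
```

Request:
{"api": "jog_arm", "payload": {
  "increments": [
    {"dx": -0.055,"dy": 0.063,"dz": -0.4,"ax": 0,"ay": 0,"az": -0.025,"gripper": 1},
    {"dx": -0.055,"dy": 0.063,"dz": -0.8,"ax": 0,"ay": 0,"az": -0.025,"gripper": 1},
    {"dx": -0.055,"dy": 0.063,"dz": -1,"ax": 0,"ay": 0,"az": -0.025,"gripper": 1},
    {"dx": -0.055,"dy": 0.063,"dz": -1,"ax": 0,"ay": 0,"az": -0.025,"gripper": 1},
    {"dx": -0.055,"dy": 0.063,"dz": -1,"ax": 0,"ay": 0,"az": -0.025,"gripper": 1}
  ]
}}

```text
time: 2.1
eef_pos: [0.4887, -0.3379, 0.1369]
tcp_rot: [0.999, -0.038, 0.0, 0.0]
contact_force: [-0.2, -0.4, 0.9]
opening: 0.997
finger_force: 0.0
```

Run:
```python
from h import *
c=shot("wrist");cv2.imwrite("pics/w3.png",c["frame"]);T=pose()
# boss top: light low-sat blob seen near expected
print(T[:3,3].round(4),pix(c,(.488,-.338,.05)))
```

```text
[ 0.4895 -0.3383  0.1383] (np.float64(323.69243906503783), np.float64(260.8955848135271))
```

View pics/w3.png

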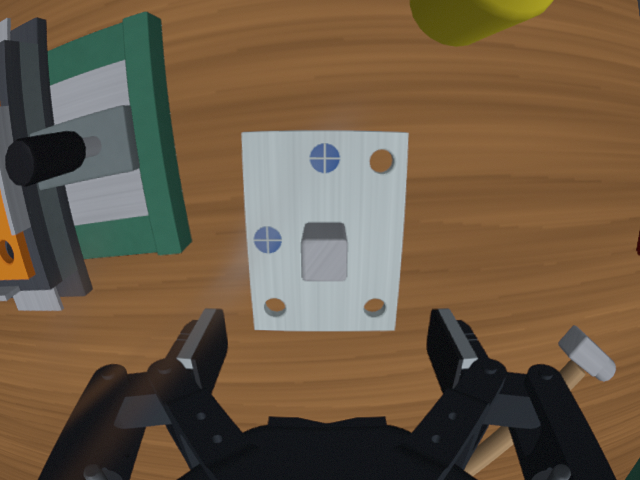

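The boss top is at (324,259) and was predicted at (324,261), so it is centred between the fingers. Descend and grip.

Request:
{"api": "jog_arm", "payload": {
  "increments": [
    {"dx": 0,"dy": 0,"dz": -0.35,"ax": 0,"ay": 0,"az": 0,"gripper": 1},
    {"dx": 0,"dy": 0,"dz": -0.6,"ax": 0,"ay": 0,"az": 0,"gripper": 1},
    {"dx": 0,"dy": 0,"dz": -0.78,"ax": 0,"ay": 0,"az": 0,"gripper": 1},
    {"dx": 0,"dy": 0,"dz": -0.78,"ax": 0,"ay": 0,"az": 0,"gripper": 1},
    {"dx": 0,"dy": 0,"dz": -0.78,"ax": 0,"ay": 0,"az": 0,"gripper": -1},
    {"dx": 0,"dy": 0,"dz": -0.78,"ax": 0,"ay": 0,"az": 0,"gripper": -1},
    {"dx": 0,"dy": 0,"dz": -0.78,"ax": 0,"ay": 0,"az": 0,"gripper": -1},
    {"dx": 0,"dy": 0,"dz": -0.78,"ax": 0,"ay": 0,"az": 0,"gripper": -1},
    {"dx": 0,"dy": 0,"dz": -0.78,"ax": 0,"ay": 0,"az": 0,"gripper": -1},
    {"dx": 0,"dy": 0,"dz": -0.78,"ax": 0,"ay": 0,"az": 0,"gripper": -1}
  ],
  "force": 80
}}

```text
time: 3.15
eef_pos: [0.4899, -0.3375, 0.0445]
tcp_rot: [0.999, -0.037, 0.001, 0.001]
contact_force: [-0.3, -0.7, 5.8]
opening: 0.316
finger_force: 81.3
```

Request:
{"api": "jog_arm", "payload": {
  "increments": [
    {"dx": 0,"dy": 0,"dz": 0,"ax": 0,"ay": 0,"az": 0,"gripper": -1},
    {"dx": 0,"dy": 0,"dz": 0.2,"ax": 0,"ay": 0,"az": 0,"gripper": -1},
    {"dx": 0,"dy": 0,"dz": 0.5,"ax": 0,"ay": 0,"az": 0,"gripper": -1},
    {"dx": 0,"dy": 0,"dz": 0.8,"ax": 0,"ay": 0,"az": 0,"gripper": -1},
    {"dx": 0,"dy": 0,"dz": 1,"ax": 0,"ay": 0,"az": 0,"gripper": -1},
    {"dx": 0,"dy": 0,"dz": 1,"ax": 0,"ay": 0,"az": 0,"gripper": -1},
    {"dx": 0,"dy": 0,"dz": 1,"ax": 0,"ay": 0,"az": 0,"gripper": -1}
  ]
}}

```text
time: 3.85
eef_pos: [0.4882, -0.3359, 0.1611]
tcp_rot: [0.999, -0.037, -0.001, -0.001]
contact_force: [-1.0, 0.4, -5.0]
opening: 0.315
finger_force: 80.3
```

Request:
{"api": "jog_arm", "payload": {
  "increments": [
    {"dx": 0.1,"dy": 0,"dz": 0.3,"ax": 0,"ay": 0,"az": 0,"gripper": -1},
    {"dx": 0.3,"dy": 0,"dz": 0.7,"ax": 0,"ay": 0,"az": 0.02,"gripper": -1},
    {"dx": 0.5,"dy": 0,"dz": 0.9,"ax": 0,"ay": 0,"az": 0.05,"gripper": -1},
    {"dx": 0.7,"dy": 0,"dz": 0.9,"ax": 0,"ay": 0,"az": 0.05,"gripper": -1},
    {"dx": 0.7,"dy": 0,"dz": 0.9,"ax": 0,"ay": 0,"az": 0.05,"gripper": -1},
    {"dx": 0.7,"dy": 0,"dz": 0.9,"ax": 0,"ay": 0,"az": 0.05,"gripper": -1},
    {"dx": 0.7,"dy": 0,"dz": 0.9,"ax": 0,"ay": 0,"az": 0.05,"gripper": -1}
  ]
}}

```text
time: 4.55
eef_pos: [0.5715, -0.3359, 0.2669]
tcp_rot: [1.0, 0.002, -0.003, -0.002]
contact_force: [-0.4, -0.1, -4.6]
opening: 0.317
finger_force: 80.2
```

Run:
```python
from h import *
c=shot("wrist");np.savez("w4.npz",**c);T=pose();print(T.round(4).tolist())
t=shot("top");np.savez("t4.npz",**t)
cv2.imwrite("pics/w4.png",c["frame"])
t0=load("top")
q=[spot(t0,p,5,(0,0,0),(110,110,110),False) for p in[(320+226/4.6,195+313/4.6),(320+94/4.6,195+313/4.6),(320+220/4.6,195+125/4.6)]]
print(np.round(q,1).tolist());r=rigid(H3,[w(t0,x[0],x[1],.083) for x in q]);print("spacer top",r[0].round(4),np.degrees(r[1]).round(2),r[2].round(4))
```

```text
[[1.0, 0.0038, -0.0042, 0.5716], [0.0039, -1.0, 0.0031, -0.3362], [-0.0042, -0.0031, -1.0, 0.2677], [0.0, 0.0, 0.0, 1.0]]
[[368.6, 262.4, 7.5], [339.6, 262.6, 7.5], [367.5, 221.5, 7.0]]
spacer top [ 0.5761 -0.088 ] -0.31 [0.0002 0.0002 0.0003]
```

View pics/w4.png

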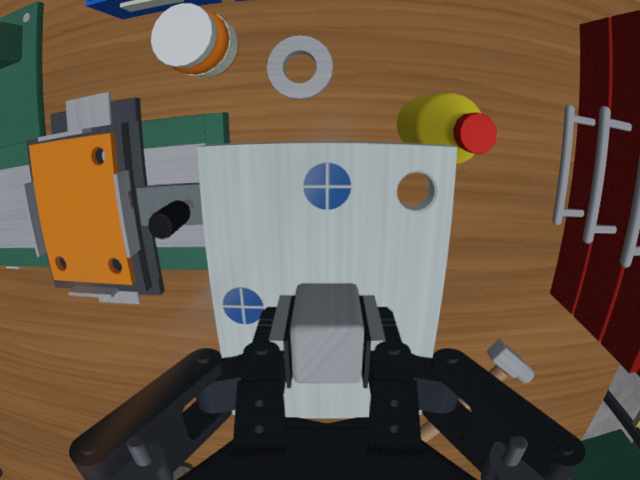

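The cover is held with dots at (327,186) and (243,305) and one hole at (416,190). The spacer holes show at (99,155), (61,263) and (116,265).

Run:
```python
from h import *
c=dict(np.load("w4.npz"));c["fish"]=True;T=pose()
q=[spot(c,p,24,(100,60,50),(125,255,255)) for p in[(327,186),(243,305)]]+[spot(c,(416,190),26,(5,60,20),(25,255,255))]
print(np.round(q,1).tolist());z=T[2,3]-.0345
t,a,e=rigid([(.057,0),(0,.04),H3[2]],[w(c,x[0],x[1],z) for x in q]);print("cover",t.round(4),np.degrees(a).round(2),e.round(4),"rel",(t-T[:2,3]).round(4))
q=[spot(c,p,10,(0,0,0),(85,85,85),False) for p in[(116,265),(61,263),(99,155)]]
print(np.round(q,1).tolist())
t,a,e=rigid(H3,[w(c,x[0],x[1],.083) for x in q]);print("spacer",t.round(4),np.degrees(a).round(2),e.round(4))
```

```text
[[326.9, 185.9, 1721.5], [242.7, 305.6, 1121.5], [413.0, 188.6, 824.5]]
cover [ 0.5698 -0.3378] 1.04 [0.0011 0.0008 0.0013] rel [-0.002  -0.0014]
[[116.3, 264.4, 68.5], [62.0, 262.2, 36.5], [98.9, 155.2, 86.0]]
spacer [ 0.5761 -0.0898] 0.42 [0.0003 0.001  0.0011]
```

Request:
{"api": "jog_arm", "payload": {
  "increments": [
    {"dx": 0.05,"dy": 0.2,"dz": 0,"ax": 0,"ay": 0,"az": -0.007,"gripper": -1},
    {"dx": 0.05,"dy": 0.5,"dz": 0,"ax": 0,"ay": 0,"az": -0.007,"gripper": -1},
    {"dx": 0.05,"dy": 0.8,"dz": 0,"ax": 0,"ay": 0,"az": -0.007,"gripper": -1},
    {"dx": 0.05,"dy": 1,"dz": 0,"ax": 0,"ay": 0,"az": -0.007,"gripper": -1},
    {"dx": 0.05,"dy": 1,"dz": 0,"ax": 0,"ay": 0,"az": -0.007,"gripper": -1}
  ]
}}

```text
time: 5.15
eef_pos: [0.5783, -0.2135, 0.2703]
tcp_rot: [1.0, -0.002, -0.0, -0.001]
contact_force: [-0.2, 0.3, -4.9]
opening: 0.317
finger_force: 80.5
```

Request:
{"api": "jog_arm", "payload": {
  "increments": [
    {"dx": 0,"dy": 0.3,"dz": 0,"ax": 0,"ay": 0,"az": 0,"gripper": -1},
    {"dx": 0,"dy": 0.7,"dz": 0,"ax": 0,"ay": 0,"az": 0,"gripper": -1},
    {"dx": 0,"dy": 0.95,"dz": -0.2,"ax": 0,"ay": 0,"az": 0,"gripper": -1},
    {"dx": 0,"dy": 1,"dz": -0.5,"ax": 0,"ay": 0,"az": 0,"gripper": -1},
    {"dx": 0,"dy": 1,"dz": -0.6,"ax": 0,"ay": 0,"az": 0,"gripper": -1},
    {"dx": 0,"dy": 1,"dz": -0.6,"ax": 0,"ay": 0,"az": 0,"gripper": -1},
    {"dx": 0,"dy": 1,"dz": -0.6,"ax": 0,"ay": 0,"az": 0,"gripper": -1},
    {"dx": 0,"dy": 1,"dz": -0.6,"ax": 0,"ay": 0,"az": 0,"gripper": -1}
  ]
}}

```text
time: 5.95
eef_pos: [0.5803, -0.0983, 0.2011]
tcp_rot: [1.0, -0.004, 0.002, 0.001]
contact_force: [-0.3, 0.4, -5.1]
opening: 0.318
finger_force: 80.9
```

Request:
{"api": "jog_arm", "payload": {
  "increments": [
    {"dx": -0.023,"dy": 0.082,"dz": -0.2,"ax": 0,"ay": 0,"az": 0.007,"gripper": -1},
    {"dx": -0.023,"dy": 0.082,"dz": -0.43,"ax": 0,"ay": 0,"az": 0.007,"gripper": -1},
    {"dx": -0.023,"dy": 0.082,"dz": -0.43,"ax": 0,"ay": 0,"az": 0.007,"gripper": -1},
    {"dx": -0.023,"dy": 0.082,"dz": -0.43,"ax": 0,"ay": 0,"az": 0.007,"gripper": -1},
    {"dx": -0.023,"dy": 0.082,"dz": -0.43,"ax": 0,"ay": 0,"az": 0.007,"gripper": -1}
  ]
}}

```text
time: 6.45
eef_pos: [0.5779, -0.0877, 0.1498]
tcp_rot: [1.0, 0.002, 0.002, 0.001]
contact_force: [-0.6, 0.2, -3.8]
opening: 0.314
finger_force: 80.7
```

Run:
```python
from h import *
c=shot("wrist");np.savez("w5.npz",**c);print(pose().round(4).tolist())
t=shot("top");f=t["frame"]
a=cv2.resize(f[190:310,310:420],None,fx=4.3,fy=4.3,interpolation=2)
b=cv2.resize(c["frame"][60:360,160:560],None,fx=.8,fy=.8)
o=np.zeros((520,800,3),np.uint8);o[:a.shape[0],:473]=a[:520];o[:240,475:795]=b;cv2.imwrite("pics/p5.png",o)
```

```text
[[1.0, 0.0039, 0.0045, 0.5779], [0.004, -1.0, -0.0015, -0.0877], [0.0045, 0.0016, -1.0, 0.1498], [0.0, 0.0, 0.0, 1.0]]
```

View pics/p5.png

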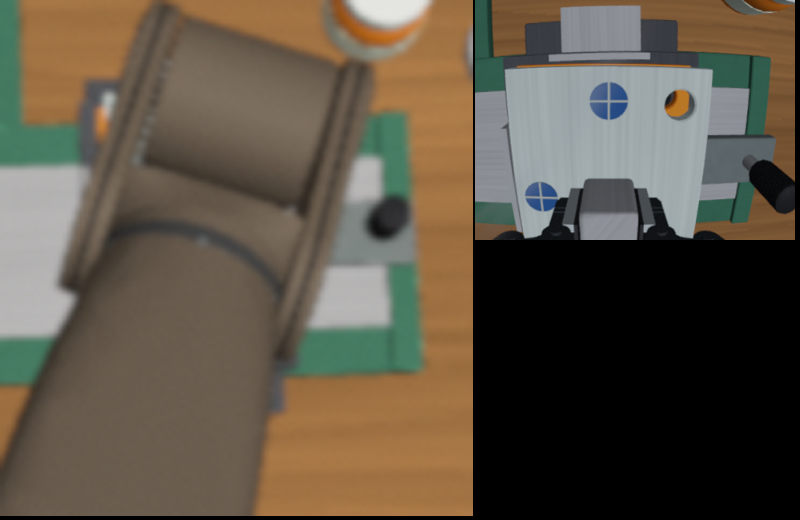

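The top view is blocked by the arm. The wrist view shows the cover over the spacer with orange and a dark crescent through the hole, so I'll check that numerically.

Run:
```python
from h import *
c=dict(np.load("w5.npz"));c["fish"]=True
print("cover hole pred top",pix(c,(.5779+.055,-.0877-.038,.1153)),"spacer hole pred",pix(c,(.5757+.055,-.0893-.038,.083)))
f=c["frame"][155:225,385:455];hsv=cv2.cvtColor(f,cv2.COLOR_BGR2HSV)
m=((hsv[...,1]>150)&(hsv[...,0]<22)&(hsv[...,2]>150)).astype(int);d=(f.max(2)<85).astype(int)*2
for r in (m+d)[8:66:3]: print("".join(".O#?"[x] for x in r))
```

```text
cover hole pred top (np.float64(412.3379252031631), np.float64(185.97457594429804)) spacer hole pred (np.float64(401.0104849800487), np.float64(178.31102543035234))
......................................................................
......................................................................
......................................................................
......................................................................
......................###..OOOOOOOOOOOOO..............................
..................########..OOOOOOOOOOOOOO.#..........................
................#########...OOOOOOOOOOOOOO.###........................
..............###########..OOOOOOOOOOOOOOO.#####......................
.............#######......OOOOOOOOOOOOOOOO.######.....................
.............####.......OOOOOOOOOOOOOOOOOO.######.....................
....................OOOOOOOOOOOOOOOOOOOOOO.######.....................
.............OOOOOOOOOOOOOOOOOOOOOOOOOOOO...####......................
..............OOOOOOOOOOOOOOOOOOOOOOOOO...............................
................OOOOOOOOOOOOOOOOOOOO..................................
......................................................................
......................................................................
......................................................................
......................................................................
......................................................................
......................................................................
```

Request:
{"api": "jog_arm", "payload": {
  "increments": [
    {"dx": 0,"dy": 0.01,"dz": -0.06,"ax": 0,"ay": 0,"az": 0,"gripper": -1},
    {"dx": 0,"dy": 0.01,"dz": -0.12,"ax": 0,"ay": 0,"az": 0,"gripper": -1},
    {"dx": 0,"dy": 0.01,"dz": -0.16,"ax": 0,"ay": 0,"az": 0,"gripper": -1},
    {"dx": 0,"dy": 0.01,"dz": -0.18,"ax": 0,"ay": 0,"az": 0,"gripper": -1},
    {"dx": 0,"dy": 0.01,"dz": -0.18,"ax": 0,"ay": 0,"az": 0,"gripper": -1}
  ]
}}

```text
time: 7.05
eef_pos: [0.5771, -0.0857, 0.1275]
tcp_rot: [1.0, 0.002, 0.001, 0.0]
contact_force: [-2.4, 0.6, 4.3]
opening: 0.313
finger_force: 82.2
```

Request:
{"api": "jog_arm", "payload": {
  "increments": [
    {"dx": 0,"dy": 0,"dz": 0,"ax": 0,"ay": 0,"az": 0,"gripper": 1},
    {"dx": 0,"dy": 0,"dz": 0,"ax": 0,"ay": 0,"az": 0,"gripper": 1},
    {"dx": 0,"dy": 0,"dz": 0,"ax": 0,"ay": 0,"az": 0,"gripper": 1},
    {"dx": 0,"dy": 0,"dz": 0,"ax": 0,"ay": 0,"az": 0,"gripper": 1},
    {"dx": 0,"dy": 0,"dz": 0.4,"ax": 0,"ay": 0,"az": 0,"gripper": 1},
    {"dx": 0,"dy": 0,"dz": 0.8,"ax": 0,"ay": 0,"az": 0,"gripper": 1},
    {"dx": 0,"dy": 0,"dz": 1,"ax": 0,"ay": 0,"az": 0,"gripper": 1},
    {"dx": 0,"dy": 0,"dz": 1,"ax": 0,"ay": 0,"az": 0,"gripper": 1},
    {"dx": 0,"dy": 0,"dz": 1,"ax": 0,"ay": 0,"az": 0,"gripper": 1}
  ]
}}

```text
time: 7.95
eef_pos: [0.5762, -0.0856, 0.2456]
tcp_rot: [1.0, 0.002, 0.0, 0.0]
contact_force: [0.7, -0.2, -0.6]
opening: 1.0
finger_force: 0.0
```

Run:
```python
from h import *
c=shot("wrist");np.savez("w6.npz",**c);print(pose().round(4).tolist())
cv2.imwrite("pics/w6.png",c["frame"])
```

```text
[[1.0, 0.0043, -0.0022, 0.5755], [0.0043, -1.0, 0.0007, -0.0854], [-0.0022, -0.0007, -1.0, 0.2441], [0.0, 0.0, 0.0, 1.0]]
```

View pics/w6.png

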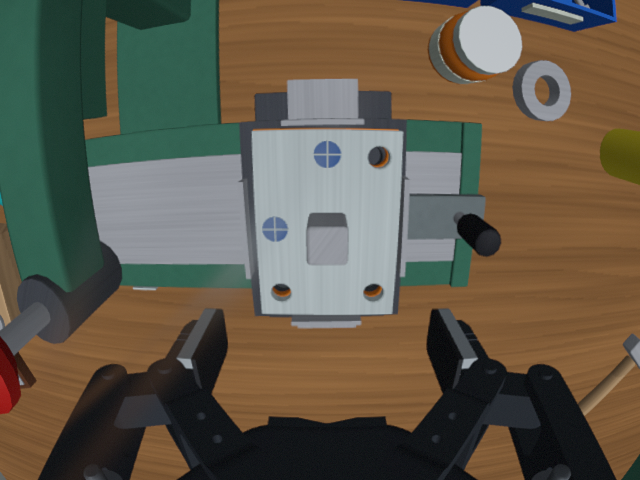

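The cover lies between the stop bars: dots at (327,155) and (275,229), holes at (379,157), (282,291) and (373,291). Only thin orange crescents show, so the holes nearly coincide.

Run:
```python
from h import *
c=dict(np.load("w6.npz"));c["fish"]=True
q=[spot(c,p,16,(100,60,50),(125,255,255)) for p in[(327,155),(275,229)]]
g=[]
for p in[(373,291),(282,291),(379,157)]:
    hsv=cv2.cvtColor(c["frame"],cv2.COLOR_BGR2HSV);m=((hsv[...,2]<110)|((hsv[...,1]>130)&(hsv[...,0]<25))).astype(np.uint8)
    k=np.zeros_like(m);cv2.circle(k,p,15,1,-1);M=cv2.moments(cv2.convexHull(cv2.findNonZero(m&k)));g.append((M["m10"]/M["m00"],M["m01"]/M["m00"],M["m00"]))
q+=g;print(np.round(q,1).tolist())
t,a,e=rigid([(.057,0),(0,.04)]+H3,[w(c,x[0],x[1],.093) for x in q]);print("cover",t.round(4),np.degrees(a).round(2),e.round(4))
for p in g:
    u,v=int(p[0]),int(p[1]);f=c["frame"][v-14:v+15,u-16:u+17];h=cv2.cvtColor(f,cv2.COLOR_BGR2HSV)
    m=((h[...,1]>130)&(h[...,0]<25)&(h[...,2]>100)).astype(int);d=(f.max(2)<85).astype(int)*2
    for r in (m+d*(1-m))[::2]: print("".join(".O#?"[x] for x in r))
```

```text
[[326.8, 153.9, 552.0], [274.6, 228.8, 466.5], [373.0, 292.0, 230.0], [281.3, 291.6, 215.5], [378.7, 156.6, 335.0]]
cover [ 0.5751 -0.0878] 0.36 [0.0006 0.0004 0.0005 0.001  0.0003]
.................................
.................................
.................................
.................................
.............##########..........
..........#############OO........
.........############..OOO.......
........O.######..OOOOOOO........
.........OOOOOOOOOOOOOO..........
...........OOOOOOOOO.............
.................................
.................................
.................................
.................................
.................................
.................................
.................................
.................................
.................................
...........#########.............
.........###############.........
........OO.#############.........
.........OOOO..####...OOOO.......
...........OOOOOOOOOOOOOO........
..............OOOOOOOOO..........
.................................
.................................
.................................
.................................
.................................
.................................
.................................
.................................
............##########...........
.........##############OO........
........###############.OO.......
.......#################OOO......
.......#################OOO......
.......################OOO.......
.......###############.OOO.......
........############OOOOO........
..........######.OOOOO...........
............OOOOOOO..............
.................................
.................................
```

Request:
{"api": "jog_arm", "payload": {
  "increments": [
    {"dx": -0.3,"dy": 0,"dz": 0.4,"ax": 0,"ay": 0,"az": 0,"gripper": 1},
    {"dx": -0.4,"dy": 0,"dz": 0.8,"ax": 0,"ay": 0,"az": 0,"gripper": 1},
    {"dx": -0.5,"dy": 0.2,"dz": 1,"ax": 0,"ay": 0,"az": 0,"gripper": 1},
    {"dx": -0.5,"dy": 0.6,"dz": 1,"ax": 0,"ay": 0,"az": 0,"gripper": 1},
    {"dx": -0.5,"dy": 1,"dz": 1,"ax": 0,"ay": 0,"az": 0,"gripper": 1}
  ]
}}

```text
time: 8.5
eef_pos: [0.5158, 0.035, 0.3649]
tcp_rot: [1.0, 0.001, -0.0, -0.0]
contact_force: [0.4, -0.7, -1.2]
opening: 1.003
finger_force: 0.0
```

Request:
{"api": "jog_arm", "payload": {
  "increments": [
    {"dx": 0,"dy": 0.4,"dz": 0,"ax": 0,"ay": 0,"az": 0,"gripper": 1},
    {"dx": 0,"dy": 0.8,"dz": 0,"ax": 0,"ay": 0,"az": 0,"gripper": 1},
    {"dx": 0,"dy": 1,"dz": 0,"ax": 0,"ay": 0,"az": 0,"gripper": 1},
    {"dx": 0,"dy": 1,"dz": 0,"ax": 0,"ay": 0,"az": 0,"gripper": 1}
  ]
}}

```text
time: 8.9
eef_pos: [0.5152, 0.1571, 0.3625]
tcp_rot: [1.0, 0.004, -0.003, -0.0]
contact_force: [-0.2, -0.1, 0.1]
opening: 0.998
finger_force: 0.0
```

Request:
{"api": "jog_arm", "payload": {
  "increments": [
    {"dx": 0,"dy": 0.4,"dz": 0,"ax": 0,"ay": 0,"az": 0,"gripper": 1},
    {"dx": 0,"dy": 0.8,"dz": -0.4,"ax": 0,"ay": 0,"az": 0,"gripper": 1},
    {"dx": 0,"dy": 1,"dz": -0.8,"ax": 0,"ay": 0,"az": 0,"gripper": 1},
    {"dx": 0,"dy": 1,"dz": -1,"ax": 0,"ay": 0,"az": 0,"gripper": 1}
  ]
}}

```text
time: 9.3
eef_pos: [0.5157, 0.2751, 0.2425]
tcp_rot: [1.0, 0.003, -0.001, 0.0]
contact_force: [-0.7, -0.1, -0.5]
opening: 0.999
finger_force: 0.0
```

Request:
{"api": "jog_arm", "payload": {
  "increments": [
    {"dx": -0.05,"dy": 0.4,"dz": 0,"ax": 0,"ay": 0,"az": 0,"gripper": 1},
    {"dx": -0.05,"dy": 0.6,"dz": 0,"ax": 0,"ay": 0,"az": 0,"gripper": 1},
    {"dx": -0.05,"dy": 0.6,"dz": 0,"ax": 0,"ay": 0,"az": 0,"gripper": 1},
    {"dx": -0.05,"dy": 0.6,"dz": 0,"ax": 0,"ay": 0,"az": 0,"gripper": 1},
    {"dx": -0.05,"dy": 0.6,"dz": 0,"ax": 0,"ay": 0,"az": 0,"gripper": 1},
    {"dx": -0.05,"dy": 0.6,"dz": 0,"ax": 0,"ay": 0,"az": 0,"gripper": 1}
  ]
}}

```text
time: 9.9
eef_pos: [0.5107, 0.345, 0.2455]
tcp_rot: [1.0, 0.001, -0.0, 0.0]
contact_force: [-0.7, -0.5, 0.3]
opening: 1.001
finger_force: 0.0
```

Run:
```python
from h import *
c=shot("wrist");np.savez("w7.npz",**c);print(pose().round(4).tolist())
cv2.imwrite("pics/w7.png",c["frame"])
for u,v,A,r in blobs(c,(24,120,100),(34,255,255),60): print(round(u,1),round(v,1),A,w(c,u,v,.098).round(4))
```

```text
[[1.0, 0.0028, 0.0, 0.5106], [0.0028, -1.0, -0.0002, 0.3452], [0.0, 0.0002, -1.0, 0.2456], [0.0, 0.0, 0.0, 1.0]]
299.9 307.7 783.5 [0.443  0.3648 0.098 ]
306.8 204.2 759.0 [0.5294 0.3577 0.098 ]
```

View pics/w7.png

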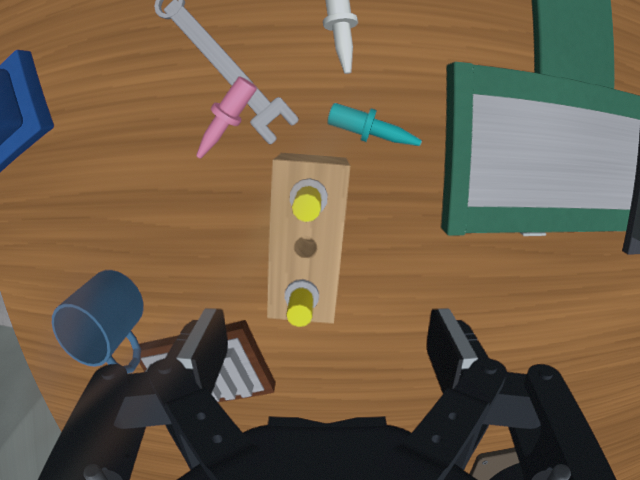

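Two yellow pins stand in the rack at (307,204) and (300,308), with the middle slot (305,247) empty. The pink, turquoise and white ones outside the rack are not meant. Taking the far one first.

Request:
{"api": "jog_arm", "payload": {
  "increments": [
    {"dx": 0.14,"dy": 0.11,"dz": -0.3,"ax": 0,"ay": 0,"az": 0,"gripper": 1},
    {"dx": 0.14,"dy": 0.11,"dz": -0.6,"ax": 0,"ay": 0,"az": 0,"gripper": 1},
    {"dx": 0.14,"dy": 0.11,"dz": -0.8,"ax": 0,"ay": 0,"az": 0,"gripper": 1},
    {"dx": 0.14,"dy": 0.11,"dz": -0.8,"ax": 0,"ay": 0,"az": 0,"gripper": 1},
    {"dx": 0.14,"dy": 0.11,"dz": -0.8,"ax": 0,"ay": 0,"az": 0,"gripper": 1}
  ]
}}

```text
time: 10.45
eef_pos: [0.5274, 0.3591, 0.15]
tcp_rot: [1.0, 0.002, 0.0, 0.0]
contact_force: [0.3, -0.4, 1.6]
opening: 1.001
finger_force: 0.0
```

Run:
```python
from h import *
c=shot("wrist");np.savez("w8.npz",**c);T=pose();print(T[:3,3].round(4))
for u,v,A,r in blobs(c,(24,120,100),(34,255,255),60): print(round(u,1),round(v,1),A,w(c,u,v,.098).round(4),r)
print(pix(c,(.5275,.3585,.098)))
```

```text
[0.5281 0.3596 0.1514]
313.3 396.8 1415.5 [0.4507 0.3651 0.098 ] ((312.5, 396.5), (51.0, 33.0), 90.0)
324.4 276.0 1889.5 [0.5328 0.3584 0.098 ] ((324.5, 275.0), (58.0, 41.0), 90.0)
(np.float64(324.1329968584976), np.float64(285.53579068891696))
```

Request:
{"api": "jog_arm", "payload": {
  "increments": [
    {"dx": 0,"dy": 0,"dz": -0.25,"ax": 0,"ay": 0,"az": 0,"gripper": 1},
    {"dx": 0,"dy": 0,"dz": -0.5,"ax": 0,"ay": 0,"az": 0,"gripper": 1},
    {"dx": 0,"dy": 0,"dz": -0.5,"ax": 0,"ay": 0,"az": 0,"gripper": 1},
    {"dx": 0,"dy": 0,"dz": -0.5,"ax": 0,"ay": 0,"az": 0,"gripper": -1},
    {"dx": 0,"dy": 0,"dz": -0.5,"ax": 0,"ay": 0,"az": 0,"gripper": -1},
    {"dx": 0,"dy": 0,"dz": -0.5,"ax": 0,"ay": 0,"az": 0,"gripper": -1},
    {"dx": 0,"dy": 0,"dz": -0.5,"ax": 0,"ay": 0,"az": 0,"gripper": -1},
    {"dx": 0,"dy": 0,"dz": -0.5,"ax": 0,"ay": 0,"az": 0,"gripper": -1},
    {"dx": 0,"dy": 0,"dz": -0.5,"ax": 0,"ay": 0,"az": 0,"gripper": -1}
  ],
  "force": 100
}}

```text
time: 11.4
eef_pos: [0.5279, 0.36, 0.0913]
tcp_rot: [1.0, 0.002, 0.001, -0.001]
contact_force: [-0.5, 0.2, 6.5]
opening: 0.23
finger_force: 97.5
```

Request:
{"api": "jog_arm", "payload": {
  "increments": [
    {"dx": 0,"dy": 0,"dz": 0.3,"ax": 0,"ay": 0,"az": 0,"gripper": -1},
    {"dx": 0,"dy": 0,"dz": 0.6,"ax": 0,"ay": 0,"az": 0,"gripper": -1},
    {"dx": 0,"dy": 0,"dz": 0.9,"ax": 0,"ay": 0,"az": 0,"gripper": -1},
    {"dx": 0,"dy": 0,"dz": 1,"ax": 0,"ay": 0,"az": 0,"gripper": -1},
    {"dx": 0,"dy": 0,"dz": 1,"ax": 0,"ay": 0,"az": 0,"gripper": -1}
  ]
}}

```text
time: 11.9
eef_pos: [0.5279, 0.36, 0.2114]
tcp_rot: [1.0, 0.002, 0.002, -0.001]
contact_force: [0.8, 0.5, -1.7]
opening: 0.231
finger_force: 97.9
```

Request:
{"api": "jog_arm", "payload": {
  "increments": [
    {"dx": 0,"dy": 0,"dz": 0.4,"ax": 0,"ay": 0,"az": 0,"gripper": -1},
    {"dx": 0,"dy": 0,"dz": 0.8,"ax": 0,"ay": 0,"az": 0,"gripper": -1},
    {"dx": 0,"dy": -0.3,"dz": 1,"ax": 0,"ay": 0,"az": 0,"gripper": -1},
    {"dx": 0,"dy": -0.7,"dz": 1,"ax": 0,"ay": 0,"az": 0,"gripper": -1},
    {"dx": 0,"dy": -1,"dz": 1,"ax": 0,"ay": 0,"az": 0,"gripper": -1}
  ]
}}

```text
time: 12.4
eef_pos: [0.5264, 0.2378, 0.3273]
tcp_rot: [1.0, 0.002, -0.001, 0.001]
contact_force: [0.6, 0.2, -1.8]
opening: 0.231
finger_force: 98.2
```

Run:
```python
from h import *
c=shot("wrist");np.savez("w9.npz",**c);T=pose();print(T.round(4).tolist())
cv2.imwrite("pics/w9.png",c["frame"])
```

```text
[[1.0, 0.0014, -0.0045, 0.5265], [0.0013, -1.0, -0.0062, 0.2334], [-0.0045, 0.0062, -1.0, 0.3264], [0.0, 0.0, 0.0, 1.0]]
```

View pics/w9.png

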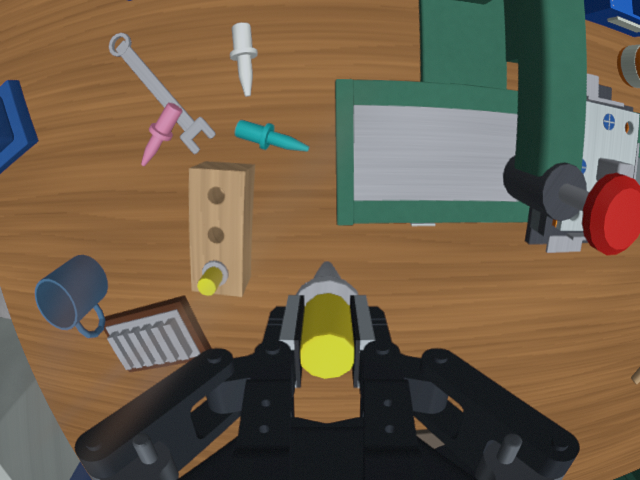

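The pin is held upright between the pads, tip at (327,265), and the other pin is still in the rack at (209,283). The punch head is at (612,213), so I'll pass it on the robot side.

Request:
{"api": "jog_arm", "payload": {
  "increments": [
    {"dx": -0.22,"dy": 0,"dz": 0.17,"ax": 0,"ay": 0,"az": 0,"gripper": -1},
    {"dx": -0.22,"dy": -0.3,"dz": 0.17,"ax": 0,"ay": 0,"az": 0,"gripper": -1},
    {"dx": -0.22,"dy": -0.7,"dz": 0.17,"ax": 0,"ay": 0,"az": 0,"gripper": -1},
    {"dx": -0.22,"dy": -1,"dz": 0.17,"ax": 0,"ay": 0,"az": 0,"gripper": -1}
  ]
}}

```text
time: 12.85
eef_pos: [0.4995, 0.118, 0.3465]
tcp_rot: [1.0, 0.002, -0.003, 0.0]
contact_force: [0.6, 0.0, -0.6]
opening: 0.232
finger_force: 98.5
```

Request:
{"api": "jog_arm", "payload": {
  "increments": [
    {"dx": 0,"dy": -0.4,"dz": 0,"ax": 0,"ay": 0,"az": 0,"gripper": -1},
    {"dx": 0,"dy": -0.8,"dz": 0,"ax": 0,"ay": 0,"az": 0,"gripper": -1},
    {"dx": 0,"dy": -1,"dz": 0,"ax": 0,"ay": 0,"az": 0,"gripper": -1},
    {"dx": 0,"dy": -1,"dz": 0,"ax": 0,"ay": 0,"az": 0,"gripper": -1}
  ]
}}

```text
time: 13.25
eef_pos: [0.4999, -0.0031, 0.3464]
tcp_rot: [1.0, -0.0, -0.003, -0.0]
contact_force: [0.7, 0.1, -2.2]
opening: 0.231
finger_force: 98.5
```

Request:
{"api": "jog_arm", "payload": {
  "increments": [
    {"dx": 0,"dy": -0.3,"dz": 0,"ax": 0,"ay": 0,"az": 0,"gripper": -1},
    {"dx": 0.17,"dy": -0.36,"dz": -0.3,"ax": 0,"ay": 0,"az": 0,"gripper": -1},
    {"dx": 0.17,"dy": -0.36,"dz": -0.6,"ax": 0,"ay": 0,"az": 0,"gripper": -1},
    {"dx": 0.17,"dy": -0.36,"dz": -0.9,"ax": 0,"ay": 0,"az": 0,"gripper": -1},
    {"dx": 0.17,"dy": -0.36,"dz": -0.9,"ax": 0,"ay": 0,"az": 0,"gripper": -1},
    {"dx": 0.17,"dy": -0.36,"dz": -0.9,"ax": 0,"ay": 0,"az": 0,"gripper": -1}
  ]
}}

```text
time: 13.85
eef_pos: [0.5204, -0.0427, 0.2404]
tcp_rot: [1.0, 0.003, -0.002, -0.001]
contact_force: [0.3, -0.0, -1.0]
opening: 0.228
finger_force: 98.6
```

Run:
```python
from h import *
c=shot("wrist");np.savez("w10.npz",**c);T=pose();print(T.round(4).tolist())
tip=(T@[0,0,.0813,1])[:3];u,v=pix(c,tip);print("tip",tip.round(4),"pred px",u,v)
# where the cover's dots are now (same camera -> bias cancels)
a=np.radians(.3);Rm=np.array([[np.cos(a),-np.sin(a)],[np.sin(a),np.cos(a)]])
q=[];M=[]
for m in[(.057,0),(0,.04)]:
    P=np.r_[np.array([.5755,-.087])+Rm@m,.093];p=pix(c,P);
    try:s=spot(c,p,28,(100,60,50),(125,255,255));print(np.round(p,1),np.round(s,1),w(c,s[0],s[1],.093).round(4))
    except Exception as e:print(p,e)
cv2.imwrite("pics/w10.png",c["frame"])
```

```text
[[1.0, 0.0051, 0.0005, 0.5215], [0.0051, -1.0, 0.0, -0.0431], [0.0005, -0.0, -1.0, 0.2426], [0.0, 0.0, 0.0, 1.0]]
tip [ 0.5216 -0.0431  0.1613] pred px 324.2560323072136 262.407000502901
[388.   75.9] [389.2  77.4 580. ] [ 0.6315 -0.0876  0.093 ]
[330.7 154.4] [331.9 155.9 562. ] [ 0.5743 -0.0479  0.093 ]
```

View pics/w10.png

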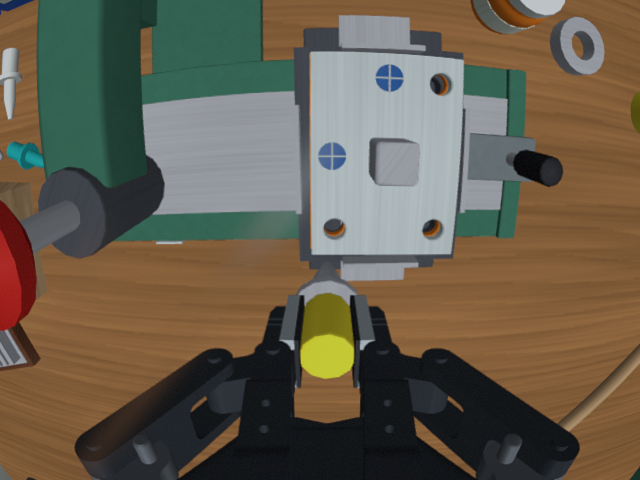

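The pin tip is at (327,263), 3 px right of the prediction, which is the camera's y bias. Hole B is at (334,228). Align and insert in steps.

Request:
{"api": "jog_arm", "payload": {
  "increments": [
    {"dx": -0.014,"dy": -0.047,"dz": -0.2,"ax": 0,"ay": 0,"az": 0,"gripper": -1},
    {"dx": -0.014,"dy": -0.047,"dz": -0.4,"ax": 0,"ay": 0,"az": 0,"gripper": -1},
    {"dx": -0.014,"dy": -0.047,"dz": -0.5,"ax": 0,"ay": 0,"az": 0,"gripper": -1},
    {"dx": -0.014,"dy": -0.047,"dz": -0.5,"ax": 0,"ay": 0,"az": 0,"gripper": -1},
    {"dx": -0.014,"dy": -0.047,"dz": -0.55,"ax": 0,"ay": 0,"az": 0,"gripper": -1},
    {"dx": -0.014,"dy": -0.047,"dz": -0.6,"ax": 0,"ay": 0,"az": 0,"gripper": -1},
    {"dx": -0.014,"dy": -0.047,"dz": -0.65,"ax": 0,"ay": 0,"az": 0,"gripper": -1},
    {"dx": -0.014,"dy": -0.047,"dz": -0.65,"ax": 0,"ay": 0,"az": 0,"gripper": -1}
  ]
}}

```text
time: 14.7
eef_pos: [0.5189, -0.0491, 0.1632]
tcp_rot: [1.0, 0.002, -0.001, -0.0]
contact_force: [-0.1, 0.2, -1.3]
opening: 0.231
finger_force: 98.6
```

Request:
{"api": "jog_arm", "payload": {
  "increments": [
    {"dx": 0,"dy": 0,"dz": -0.04,"ax": 0,"ay": 0,"az": 0,"gripper": -1},
    {"dx": 0,"dy": 0,"dz": -0.08,"ax": 0,"ay": 0,"az": 0,"gripper": -1},
    {"dx": 0,"dy": 0,"dz": -0.12,"ax": 0,"ay": 0,"az": 0,"gripper": -1},
    {"dx": 0,"dy": 0,"dz": -0.12,"ax": 0,"ay": 0,"az": 0,"gripper": -1}
  ]
}}

```text
time: 15.1
eef_pos: [0.5193, -0.0492, 0.1488]
tcp_rot: [1.0, 0.002, -0.0, -0.0]
contact_force: [0.6, 1.1, -1.6]
opening: 0.23
finger_force: 98.6
```

Request:
{"api": "jog_arm", "payload": {
  "increments": [
    {"dx": 0,"dy": 0,"dz": -0.04,"ax": 0,"ay": 0,"az": 0,"gripper": -1},
    {"dx": 0,"dy": 0,"dz": -0.07,"ax": 0,"ay": 0,"az": 0,"gripper": -1},
    {"dx": 0,"dy": 0,"dz": -0.1,"ax": 0,"ay": 0,"az": 0,"gripper": -1},
    {"dx": 0,"dy": 0,"dz": -0.1,"ax": 0,"ay": 0,"az": 0,"gripper": -1}
  ]
}}

```text
time: 15.5
eef_pos: [0.5196, -0.049, 0.1372]
tcp_rot: [1.0, 0.002, 0.0, -0.0]
contact_force: [2.2, 2.8, -1.4]
opening: 0.228
finger_force: 98.5
```

Request:
{"api": "jog_arm", "payload": {
  "increments": [
    {"dx": 0.006,"dy": 0.006,"dz": -0.03,"ax": 0,"ay": 0,"az": 0,"gripper": -1},
    {"dx": 0.006,"dy": 0.006,"dz": -0.06,"ax": 0,"ay": 0,"az": 0,"gripper": -1},
    {"dx": 0.006,"dy": 0.006,"dz": -0.09,"ax": 0,"ay": 0,"az": 0,"gripper": -1},
    {"dx": 0.006,"dy": 0.006,"dz": -0.1,"ax": 0,"ay": 0,"az": 0,"gripper": -1},
    {"dx": 0.006,"dy": 0.006,"dz": -0.1,"ax": 0,"ay": 0,"az": 0,"gripper": -1}
  ]
}}

```text
time: 16.0
eef_pos: [0.5192, -0.0478, 0.1262]
tcp_rot: [1.0, 0.002, -0.002, -0.001]
contact_force: [-4.2, 4.9, 7.4]
opening: 0.231
finger_force: 99.9
```

Request:
{"api": "jog_arm", "payload": {
  "increments": [
    {"dx": 0,"dy": 0,"dz": 0,"ax": 0,"ay": 0,"az": 0,"gripper": 1},
    {"dx": 0,"dy": 0,"dz": 0,"ax": 0,"ay": 0,"az": 0,"gripper": 1},
    {"dx": 0,"dy": 0,"dz": 0,"ax": 0,"ay": 0,"az": 0,"gripper": 1},
    {"dx": 0,"dy": 0,"dz": 0,"ax": 0,"ay": 0,"az": 0,"gripper": 1},
    {"dx": 0,"dy": 0,"dz": 0.4,"ax": 0,"ay": 0,"az": 0,"gripper": 1},
    {"dx": 0,"dy": 0,"dz": 0.8,"ax": 0,"ay": 0,"az": 0,"gripper": 1},
    {"dx": 0,"dy": 0,"dz": 1,"ax": 0,"ay": 0,"az": 0,"gripper": 1},
    {"dx": 0,"dy": 0,"dz": 1,"ax": 0,"ay": 0,"az": 0,"gripper": 1}
  ]
}}

```text
time: 16.8
eef_pos: [0.5226, -0.0494, 0.251]
tcp_rot: [1.0, 0.002, 0.005, 0.002]
contact_force: [0.5, 0.2, -0.5]
opening: 0.999
finger_force: 0.0
```

Run:
```python
from h import *
c=shot("wrist");np.savez("w11.npz",**c);T=pose();print(T[:3,3].round(4))
for m in[(.057,0),(0,.04)]:
    p=pix(c,np.r_[np.array([.5745,-.087])+m,.093]);s=spot(c,p,28,(100,60,50),(125,255,255));print(np.round(s,1),w(c,s[0],s[1],.093).round(4))
for u,v,A,r in blobs(c,(24,120,100),(34,255,255),100): print("yellow",round(u,1),round(v,1),A,r,w(c,u,v,.133).round(4),"pred top",pix(c,(.5192,-.0478,.133)))
t=shot("top")
for u,v,A,r in blobs(t,(24,120,100),(34,255,255),5,box=(130,200,420,320)): print("top yellow",round(u,1),round(v,1),A,w(t,u,v,.098).round(4),w(t,u,v,.133).round(4))
```

```text
[ 0.5212 -0.049   0.2479]
[374.4  86.4 532.5] [ 0.6297 -0.0862  0.093 ]
[320.8 162.5 519. ] [ 0.5723 -0.0474  0.093 ]
yellow 323.7 243.8 963.5 ((323.1300048828125, 243.40997314453125), (41.01219177246094, 29.839908599853516), 81.8698959350586) [ 0.5224 -0.0498  0.133 ] pred top (np.float64(320.8045708957439), np.float64(248.28600685792554))
top yellow 179.9 297.2 62.5 [0.4343 0.3618 0.098 ] [0.4319 0.3517 0.133 ]
top yellow 340.7 262.1 14.0 [ 0.5203 -0.0519  0.098 ] [ 0.5155 -0.0502  0.133 ]
```

Request:
{"api": "jog_arm", "payload": {
  "increments": [
    {"dx": -0.1,"dy": 0,"dz": 0.4,"ax": 0,"ay": 0,"az": 0,"gripper": 1},
    {"dx": -0.3,"dy": 0,"dz": 0.8,"ax": 0,"ay": 0,"az": 0,"gripper": 1},
    {"dx": -0.4,"dy": 0.2,"dz": 1,"ax": 0,"ay": 0,"az": 0,"gripper": 1},
    {"dx": -0.5,"dy": 0.6,"dz": 1,"ax": 0,"ay": 0,"az": 0,"gripper": 1},
    {"dx": -0.6,"dy": 1,"dz": 1,"ax": 0,"ay": 0,"az": 0,"gripper": 1}
  ]
}}

```text
time: 17.4
eef_pos: [0.4474, 0.072, 0.3644]
tcp_rot: [1.0, 0.001, -0.001, -0.0]
contact_force: [0.8, 0.7, -0.6]
opening: 0.998
finger_force: 0.0
```

Request:
{"api": "jog_arm", "payload": {
  "increments": [
    {"dx": 0,"dy": 0.4,"dz": 0,"ax": 0,"ay": 0,"az": 0,"gripper": 1},
    {"dx": 0,"dy": 0.8,"dz": 0,"ax": 0,"ay": 0,"az": 0,"gripper": 1},
    {"dx": 0,"dy": 1,"dz": 0,"ax": 0,"ay": 0,"az": 0,"gripper": 1},
    {"dx": 0,"dy": 1,"dz": 0,"ax": 0,"ay": 0,"az": 0,"gripper": 1}
  ]
}}

```text
time: 17.8
eef_pos: [0.447, 0.1938, 0.3625]
tcp_rot: [1.0, 0.005, -0.003, 0.0]
contact_force: [0.6, -0.7, -0.2]
opening: 0.999
finger_force: 0.0
```

Request:
{"api": "jog_arm", "payload": {
  "increments": [
    {"dx": -0.1,"dy": 0.4,"dz": -0.2,"ax": 0,"ay": 0,"az": 0,"gripper": 1},
    {"dx": -0.1,"dy": 0.8,"dz": -0.5,"ax": 0,"ay": 0,"az": 0,"gripper": 1},
    {"dx": -0.1,"dy": 1,"dz": -0.9,"ax": 0,"ay": 0,"az": 0,"gripper": 1},
    {"dx": -0.1,"dy": 1,"dz": -1,"ax": 0,"ay": 0,"az": 0,"gripper": 1},
    {"dx": -0.1,"dy": 1,"dz": -1,"ax": 0,"ay": 0,"az": 0,"gripper": 1}
  ]
}}

```text
time: 18.3
eef_pos: [0.433, 0.31, 0.2383]
tcp_rot: [1.0, 0.003, -0.006, 0.003]
contact_force: [-0.4, -0.2, -0.3]
opening: 0.999
finger_force: 0.0
```

To (0.4365, 0.368, 0.155).

Request:
{"api": "jog_arm", "payload": {
  "increments": [
    {"dx": 0.02,"dy": 0.3,"dz": -0.2,"ax": 0,"ay": 0,"az": 0,"gripper": 1},
    {"dx": 0.02,"dy": 0.48,"dz": -0.5,"ax": 0,"ay": 0,"az": 0,"gripper": 1},
    {"dx": 0.02,"dy": 0.48,"dz": -0.7,"ax": 0,"ay": 0,"az": 0,"gripper": 1},
    {"dx": 0.02,"dy": 0.48,"dz": -0.7,"ax": 0,"ay": 0,"az": 0,"gripper": 1},
    {"dx": 0.02,"dy": 0.48,"dz": -0.7,"ax": 0,"ay": 0,"az": 0,"gripper": 1}
  ]
}}

```text
time: 18.8
eef_pos: [0.4394, 0.3681, 0.1625]
tcp_rot: [1.0, 0.002, 0.0, 0.0]
contact_force: [0.6, 0.6, 0.6]
opening: 0.998
finger_force: 0.0
```

Run:
```python
from h import *
c=shot("wrist");T=pose();print(T[:3,3].round(4))
for u,v,A,r in blobs(c,(24,120,100),(34,255,255),60): print(round(u,1),round(v,1),A,r,cv2.boxPoints(r).max(0),cv2.boxPoints(r).min(0))
print("pred",pix(c,(.4365,.368,.098)), "mm/px",np.subtract(pix(c,(.4465,.368,.098)),pix(c,(.4365,.378,.098))))
```

```text
[0.44   0.3685 0.1637]
327.1 274.8 1650.0 ((327.0, 274.0), (54.0, 38.0), 90.0) [346. 301.] [308. 247.]
pred (np.float64(323.36276988377836), np.float64(280.3301360479844)) mm/px [ 18.46672867 -16.92968427]
```

Request:
{"api": "jog_arm", "payload": {
  "increments": [
    {"dx": -0.033,"dy": -0.012,"dz": -0.25,"ax": 0,"ay": 0,"az": 0,"gripper": 1},
    {"dx": -0.033,"dy": -0.012,"dz": -0.5,"ax": 0,"ay": 0,"az": 0,"gripper": 1},
    {"dx": -0.033,"dy": -0.012,"dz": -0.6,"ax": 0,"ay": 0,"az": 0,"gripper": 1},
    {"dx": -0.033,"dy": -0.012,"dz": -0.6,"ax": 0,"ay": 0,"az": 0,"gripper": 1},
    {"dx": -0.033,"dy": -0.012,"dz": -0.6,"ax": 0,"ay": 0,"az": 0,"gripper": -1},
    {"dx": -0.033,"dy": -0.012,"dz": -0.6,"ax": 0,"ay": 0,"az": 0,"gripper": -1},
    {"dx": -0.033,"dy": -0.012,"dz": -0.6,"ax": 0,"ay": 0,"az": 0,"gripper": -1},
    {"dx": -0.033,"dy": -0.012,"dz": -0.6,"ax": 0,"ay": 0,"az": 0,"gripper": -1},
    {"dx": -0.033,"dy": -0.012,"dz": -0.6,"ax": 0,"ay": 0,"az": 0,"gripper": -1},
    {"dx": -0.033,"dy": -0.012,"dz": -0.6,"ax": 0,"ay": 0,"az": 0,"gripper": -1}
  ],
  "force": 100
}}

```text
time: 19.85
eef_pos: [0.4351, 0.368, 0.0907]
tcp_rot: [1.0, 0.002, 0.001, -0.0]
contact_force: [-0.6, 0.4, 4.5]
opening: 0.232
finger_force: 97.6
```

Request:
{"api": "jog_arm", "payload": {
  "increments": [
    {"dx": 0,"dy": 0,"dz": 0.3,"ax": 0,"ay": 0,"az": 0,"gripper": -1},
    {"dx": 0,"dy": 0,"dz": 0.6,"ax": 0,"ay": 0,"az": 0,"gripper": -1},
    {"dx": 0,"dy": 0,"dz": 0.9,"ax": 0,"ay": 0,"az": 0,"gripper": -1},
    {"dx": 0,"dy": 0,"dz": 1,"ax": 0,"ay": 0,"az": 0,"gripper": -1}
  ]
}}

```text
time: 20.25
eef_pos: [0.436, 0.3686, 0.2134]
tcp_rot: [1.0, 0.002, 0.003, -0.002]
contact_force: [0.2, 1.3, -1.9]
opening: 0.233
finger_force: 97.9
```

Request:
{"api": "jog_arm", "payload": {
  "increments": [
    {"dx": 0.2,"dy": 0,"dz": 0.4,"ax": 0,"ay": 0,"az": 0,"gripper": -1},
    {"dx": 0.4,"dy": 0,"dz": 0.8,"ax": 0,"ay": 0,"az": 0,"gripper": -1},
    {"dx": 0.5,"dy": -0.3,"dz": 1,"ax": 0,"ay": 0,"az": 0,"gripper": -1},
    {"dx": 0.5,"dy": -0.7,"dz": 1,"ax": 0,"ay": 0,"az": 0,"gripper": -1},
    {"dx": 0.5,"dy": -1,"dz": 1,"ax": 0,"ay": 0,"az": 0,"gripper": -1}
  ]
}}

```text
time: 20.75
eef_pos: [0.4948, 0.2458, 0.329]
tcp_rot: [1.0, 0.002, -0.0, 0.0]
contact_force: [-0.1, 0.3, -0.2]
opening: 0.234
finger_force: 98.2
```

Request:
{"api": "jog_arm", "payload": {
  "increments": [
    {"dx": 0,"dy": -0.4,"dz": 0.1,"ax": 0,"ay": 0,"az": 0,"gripper": -1},
    {"dx": 0,"dy": -0.8,"dz": 0.15,"ax": 0,"ay": 0,"az": 0,"gripper": -1},
    {"dx": 0,"dy": -1,"dz": 0.15,"ax": 0,"ay": 0,"az": 0,"gripper": -1}
  ]
}}

```text
time: 21.05
eef_pos: [0.4943, 0.1247, 0.3466]
tcp_rot: [1.0, 0.001, -0.0, 0.001]
contact_force: [-0.5, -0.5, -1.4]
opening: 0.23
finger_force: 98.3
```

Request:
{"api": "jog_arm", "payload": {
  "increments": [
    {"dx": 0,"dy": -0.4,"dz": 0,"ax": 0,"ay": 0,"az": 0,"gripper": -1},
    {"dx": 0,"dy": -0.8,"dz": 0,"ax": 0,"ay": 0,"az": 0,"gripper": -1},
    {"dx": 0,"dy": -1,"dz": 0,"ax": 0,"ay": 0,"az": 0,"gripper": -1},
    {"dx": 0,"dy": -1,"dz": 0,"ax": 0,"ay": 0,"az": 0,"gripper": -1}
  ]
}}

```text
time: 21.45
eef_pos: [0.494, 0.0049, 0.3453]
tcp_rot: [1.0, -0.0, -0.002, 0.0]
contact_force: [0.5, -0.2, -1.7]
opening: 0.231
finger_force: 98.4
```

Request:
{"api": "jog_arm", "payload": {
  "increments": [
    {"dx": 0,"dy": -0.4,"dz": 0,"ax": 0,"ay": 0,"az": 0,"gripper": -1},
    {"dx": 0.2,"dy": -0.8,"dz": 0,"ax": 0,"ay": 0,"az": 0,"gripper": -1},
    {"dx": 0.4,"dy": -1,"dz": -0.2,"ax": 0,"ay": 0,"az": 0,"gripper": -1},
    {"dx": 0.6,"dy": -1,"dz": -0.4,"ax": 0,"ay": 0,"az": 0,"gripper": -1},
    {"dx": 0.6,"dy": -1,"dz": -0.4,"ax": 0,"ay": 0,"az": 0,"gripper": -1}
  ]
}}

```text
time: 21.95
eef_pos: [0.5661, -0.1117, 0.2924]
tcp_rot: [1.0, 0.002, -0.005, -0.002]
contact_force: [-0.3, 0.9, -2.7]
opening: 0.231
finger_force: 98.7
```

Request:
{"api": "jog_arm", "payload": {
  "increments": [
    {"dx": 0.3,"dy": -0.05,"dz": -0.1,"ax": 0,"ay": 0,"az": 0,"gripper": -1},
    {"dx": 0.53,"dy": -0.07,"dz": -0.3,"ax": 0,"ay": 0,"az": 0,"gripper": -1},
    {"dx": 0.53,"dy": -0.07,"dz": -0.6,"ax": 0,"ay": 0,"az": 0,"gripper": -1},
    {"dx": 0.53,"dy": -0.07,"dz": -0.6,"ax": 0,"ay": 0,"az": 0,"gripper": -1},
    {"dx": 0.53,"dy": -0.07,"dz": -0.6,"ax": 0,"ay": 0,"az": 0,"gripper": -1},
    {"dx": 0.53,"dy": -0.07,"dz": -0.6,"ax": 0,"ay": 0,"az": 0,"gripper": -1}
  ]
}}

```text
time: 22.55
eef_pos: [0.6307, -0.1205, 0.2301]
tcp_rot: [1.0, 0.003, 0.002, 0.001]
contact_force: [0.4, 0.3, -0.2]
opening: 0.228
finger_force: 98.7
```

Run:
```python
from h import *
c=shot("wrist");T=pose();print(T.round(4).tolist());np.savez("w12.npz",**c)
print("hole pred",pix(c,(.630-.002,-.123-.002,.093)),"tip pred",pix(c,(T@[0,0,.0807,1])[:3]))
cv2.imwrite("pics/w12.png",c["frame"])
```

```text
[[1.0, 0.0048, 0.0041, 0.6309], [0.0048, -1.0, -0.0014, -0.1207], [0.0041, 0.0015, -1.0, 0.2306], [0.0, 0.0, 0.0, 1.0]]
hole pred (np.float64(330.0337948003521), np.float64(237.17423754644477)) tip pred (np.float64(323.72210988348843), np.float64(263.5165020800302))
```

Run:
```python
from h import *
c=dict(np.load("w12.npz"));f=c["frame"][218:262,305:358];h=cv2.cvtColor(f,cv2.COLOR_BGR2HSV)
m=((h[...,1]>130)&(h[...,0]<25)&(h[...,2]>100)).astype(int);d=(f.max(2)<100).astype(int)*2
for i,r in enumerate((m+d*(1-m))[::2]): print(218+2*i,"".join(".O#?"[x] for x in r))
```

```text
218 .................................................####
220 .................................................####
222 .................................................####
224 .................................................####
226 .....................#######.....................####
228 ..................##############.................####
230 ................##################...............####
232 ...............##################OO..............####
234 ..............###################OO..............####
236 ...............OO#############OOOOO..............####
238 ................OOOOO#####OOOOOOOO...............####
240 ..................OOOOOOOOOOOOOO.................####
242 .....................OOOOOO......................####
244 .................................................####
246 .................................................####
248 .................................................####
250 .................................................####
252 .................................................####
254 .................................................####
256 .................................................####
258 .................................................###.
260 .................................................###.
```

Request:
{"api": "jog_arm", "payload": {
  "increments": [
    {"dx": 0,"dy": -0.02,"dz": -0.2,"ax": 0,"ay": 0,"az": 0,"gripper": -1},
    {"dx": 0,"dy": -0.02,"dz": -0.4,"ax": 0,"ay": 0,"az": 0,"gripper": -1},
    {"dx": 0,"dy": -0.02,"dz": -0.45,"ax": 0,"ay": 0,"az": 0,"gripper": -1},
    {"dx": 0,"dy": -0.02,"dz": -0.5,"ax": 0,"ay": 0,"az": 0,"gripper": -1},
    {"dx": 0,"dy": -0.02,"dz": -0.55,"ax": 0,"ay": 0,"az": 0,"gripper": -1},
    {"dx": 0,"dy": -0.02,"dz": -0.6,"ax": 0,"ay": 0,"az": 0,"gripper": -1},
    {"dx": 0,"dy": -0.02,"dz": -0.65,"ax": 0,"ay": 0,"az": 0,"gripper": -1},
    {"dx": 0,"dy": -0.02,"dz": -0.68,"ax": 0,"ay": 0,"az": 0,"gripper": -1},
    {"dx": 0,"dy": -0.02,"dz": -0.68,"ax": 0,"ay": 0,"az": 0,"gripper": -1}
  ]
}}

```text
time: 23.5
eef_pos: [0.6298, -0.123, 0.1451]
tcp_rot: [1.0, 0.002, -0.001, -0.0]
contact_force: [0.1, 0.6, -0.8]
opening: 0.231
finger_force: 98.6
```

Request:
{"api": "jog_arm", "payload": {
  "increments": [
    {"dx": 0,"dy": 0,"dz": -0.04,"ax": 0,"ay": 0,"az": 0,"gripper": -1},
    {"dx": 0,"dy": 0,"dz": -0.07,"ax": 0,"ay": 0,"az": 0,"gripper": -1},
    {"dx": 0,"dy": 0,"dz": -0.1,"ax": 0,"ay": 0,"az": 0,"gripper": -1},
    {"dx": 0,"dy": 0,"dz": -0.1,"ax": 0,"ay": 0,"az": 0,"gripper": -1}
  ]
}}

```text
time: 23.9
eef_pos: [0.6303, -0.1222, 0.1334]
tcp_rot: [1.0, 0.002, 0.0, -0.001]
contact_force: [2.0, 4.5, -1.4]
opening: 0.231
finger_force: 98.3
```

Request:
{"api": "jog_arm", "payload": {
  "increments": [
    {"dx": 0.004,"dy": 0.008,"dz": -0.03,"ax": 0,"ay": 0,"az": 0,"gripper": -1},
    {"dx": 0.004,"dy": 0.008,"dz": -0.055,"ax": 0,"ay": 0,"az": 0,"gripper": -1},
    {"dx": 0.004,"dy": 0.008,"dz": -0.07,"ax": 0,"ay": 0,"az": 0,"gripper": -1},
    {"dx": 0.004,"dy": 0.008,"dz": -0.07,"ax": 0,"ay": 0,"az": 0,"gripper": -1}
  ]
}}

```text
time: 24.3
eef_pos: [0.6304, -0.1215, 0.1257]
tcp_rot: [1.0, 0.002, -0.001, -0.001]
contact_force: [-1.4, 6.0, 2.3]
opening: 0.233
finger_force: 99.0
```

Request:
{"api": "jog_arm", "payload": {
  "increments": [
    {"dx": 0,"dy": 0.005,"dz": -0.012,"ax": 0,"ay": 0,"az": 0,"gripper": -1},
    {"dx": 0,"dy": 0.005,"dz": -0.012,"ax": 0,"ay": 0,"az": 0,"gripper": -1}
  ]
}}

```text
time: 24.5
eef_pos: [0.6305, -0.1214, 0.1257]
tcp_rot: [1.0, 0.002, -0.001, -0.0]
contact_force: [-3.9, 4.5, 7.6]
opening: 0.227
finger_force: 99.5
```

Request:
{"api": "jog_arm", "payload": {
  "increments": [
    {"dx": 0,"dy": 0,"dz": 0,"ax": 0,"ay": 0,"az": 0,"gripper": 1},
    {"dx": 0,"dy": 0,"dz": 0,"ax": 0,"ay": 0,"az": 0,"gripper": 1},
    {"dx": 0,"dy": 0,"dz": 0,"ax": 0,"ay": 0,"az": 0,"gripper": 1},
    {"dx": 0,"dy": 0,"dz": 0,"ax": 0,"ay": 0,"az": 0,"gripper": 1},
    {"dx": 0,"dy": 0,"dz": 0.4,"ax": 0,"ay": 0,"az": 0,"gripper": 1},
    {"dx": 0,"dy": 0,"dz": 0.8,"ax": 0,"ay": 0,"az": 0,"gripper": 1},
    {"dx": -0.3,"dy": 0,"dz": 1,"ax": 0,"ay": 0,"az": 0,"gripper": 1},
    {"dx": -0.7,"dy": 0,"dz": 1,"ax": 0,"ay": 0,"az": 0,"gripper": 1},
    {"dx": -0.7,"dy": 0,"dz": 1,"ax": 0,"ay": 0,"az": 0,"gripper": 1},
    {"dx": -0.7,"dy": 0,"dz": 1,"ax": 0,"ay": 0,"az": 0,"gripper": 1}
  ]
}}

```text
time: 25.5
eef_pos: [0.5458, -0.1217, 0.244]
tcp_rot: [1.0, 0.002, 0.0, 0.0]
contact_force: [0.0, 0.2, 0.0]
opening: 1.001
finger_force: 0.0
```

Run:
```python
from h import *
c=shot("wrist");np.savez("w13.npz",**c);T=pose();print(T.round(4).tolist())
P=[]
for m in[(.057,0),(0,.04)]:
    p=pix(c,np.r_[np.array([.573,-.087])+m,.093]);s=spot(c,p,24,(100,60,50),(125,255,255));P.append(w(c,s[0],s[1],.093));print(np.round(s,1))
t,a,e=rigid([(.057,0),(0,.04)],P);print("cover",t.round(4),np.degrees(a),e)
for u,v,A,r in blobs(c,(24,120,100),(34,255,255),100):
    b=cv2.boxPoints(r);print("yellow",round(u,1),round(v,1),A,b.min(0),b.max(0),w(c,u,v,.125).round(4))
cv2.imwrite("pics/w13.png",c["frame"])
```

```text
[[1.0, 0.004, 0.0013, 0.5469], [0.004, -1.0, -0.0008, -0.122], [0.0013, 0.0008, -1.0, 0.2444], [0.0, 0.0, 0.0, 1.0]]
[274.5 115.1 570. ]
[225.3 194.  472. ]
cover [ 0.5728 -0.0872] 0.907748265580487 [5.38919338e-06 5.38919338e-06]
yellow 221.5 277.9 731.5 [201.77525 252.6854 ] [239.73033 298.50558] [ 0.5176 -0.048   0.125 ]
yellow 326.8 115.4 853.0 [303.50003  92.     ] [350.50003 139.     ] [ 0.6292 -0.1235  0.125 ]
yellow 624.7 109.5 306.0 [589.9688   76.01874] [662.4511  147.00003] [ 0.6563 -0.3588  0.125 ]
```

View pics/w13.png

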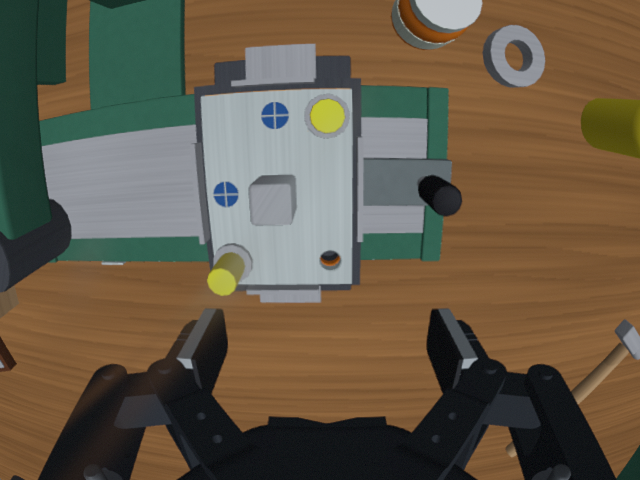

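Both pins are seated: yellow heads at (327,116) and (222,280), collars on the cover, and the dots at (275,115) and (225,194) are clear. Next I need the station's axis direction.

Run:
```python
from h import *
c=load("top");h=cv2.cvtColor(c["frame"],cv2.COLOR_BGR2HSV)
m=cv2.inRange(h,np.array((65,60,40)),np.array((90,255,200)))
# outer bed edges along y: lower edge (robot side): last green row per column; upper edge: first green row
for name,cols,rows,fn in[("low",list(range(250,325))+list(range(382,402)),(265,295),max),("up",list(range(250,272))+list(range(382,402)),(205,235),min)]:
    pts=[]
    for u in cols:
        v=np.flatnonzero(m[rows[0]:rows[1],u])
        if len(v):pts.append((u,rows[0]+fn(v)))
    vx,vy,x0,y0=cv2.fitLine(np.array(pts,np.float32),cv2.DIST_HUBER,0,.01,.01).ravel()
    A,B=w(c,x0-60*vx,y0-60*vy,.03),w(c,x0+60*vx,y0+60*vy,.03);d=A-B
    r=np.abs([(u-x0)*vy-(v-y0)*vx for u,v in pts]).mean();print(name,len(pts),"theta",np.degrees(np.arctan2(-d[0],d[1])).round(2),r.round(2))
c=shot("top");print([ (round(u,1),round(v,1),w(c,u,v,.29).round(4)) for u,v,A,r in blobs(c,(0,150,80),(8,255,255),100,box=(260,190,330,270))])
print([(round(u,1),round(v,1),A,w(c,u,v,.133).round(4)) for u,v,A,r in blobs(c,(24,120,100),(34,255,255),5,box=(320,190,420,320))])
```

```text
low 95 theta 1.03 0.35
up 42 theta 1.1 0.26
[(290.7, 229.5, array([0.5681, 0.067 , 0.29  ]))]
[(339.0, 260.5, 12.0, array([ 0.5195, -0.046 ,  0.133 ])), (367.0, 217.0, 6.0, array([ 0.6317, -0.1201,  0.133 ]))]
```

Request:
{"api": "jog_arm", "payload": {
  "increments": [
    {"dx": 0.25,"dy": -0.35,"dz": 0,"ax": 0,"ay": 0,"az": 0.01,"gripper": 0.3},
    {"dx": 0.25,"dy": -0.69,"dz": 0,"ax": 0,"ay": 0,"az": 0.01,"gripper": 0.3},
    {"dx": 0.25,"dy": -0.69,"dz": -0.3,"ax": 0,"ay": 0,"az": 0.01,"gripper": 0.3},
    {"dx": 0.25,"dy": -0.69,"dz": -0.6,"ax": 0,"ay": 0,"az": 0.01,"gripper": 0.3},
    {"dx": 0.25,"dy": -0.69,"dz": -0.6,"ax": 0,"ay": 0,"az": 0.01,"gripper": 0.3},
    {"dx": 0.25,"dy": -0.69,"dz": -0.6,"ax": 0,"ay": 0,"az": 0.01,"gripper": 0.3}
  ]
}}

```text
time: 26.2
eef_pos: [0.5773, -0.2046, 0.1716]
tcp_rot: [1.0, 0.01, -0.001, -0.0]
contact_force: [-0.2, -0.1, 0.7]
opening: 0.646
finger_force: 0.0
```

Run:
```python
from h import *
c=shot("wrist");T=pose();print(T.round(4).tolist(),get_state()["opening"])
p=pix(c,(.577-.002,-.2046-.0026,.1245));print("knob top pred",p)
u,v=map(int,p);f=c["frame"][v-40:v+60:4,u-60:u+60:3].max(2)
for r in f: print("".join("#" if x<60 else "." for x in r))
```

```text
[[0.9998, 0.0206, 0.0019, 0.5781], [0.0207, -0.9998, -0.0011, -0.2049], [0.0019, 0.0011, -1.0, 0.1735], [0.0, 0.0, 0.0, 1.0]] 0.6502903497752333
knob top pred (np.float64(328.11364169964537), np.float64(294.1166270698421))
..............###########...............
..............###########...............
.............#############..............
.............#############..............
.............#############..............
.............#############..............
.............#############..............
.............##############.............
............###############.............
............###############.............
............###############.............
.............#############..............
.............#############..............
...............#########................
.................#####..................
........................................
........................................
........................................
........................................
........................................
........................................
........................................
........................................
........................................
........................................
```

Request:
{"api": "jog_arm", "payload": {
  "increments": [
    {"dx": 0,"dy": 0,"dz": -0.3,"ax": 0,"ay": 0,"az": 0,"gripper": 0.3},
    {"dx": 0,"dy": 0,"dz": -0.51,"ax": 0,"ay": 0,"az": 0,"gripper": 0.3},
    {"dx": 0,"dy": 0,"dz": -0.51,"ax": 0,"ay": 0,"az": 0,"gripper": 0.3},
    {"dx": 0,"dy": 0,"dz": -0.51,"ax": 0,"ay": 0,"az": 0,"gripper": -1},
    {"dx": 0,"dy": 0,"dz": -0.51,"ax": 0,"ay": 0,"az": 0,"gripper": -1},
    {"dx": 0,"dy": 0,"dz": -0.51,"ax": 0,"ay": 0,"az": 0,"gripper": -1},
    {"dx": 0,"dy": 0,"dz": -0.51,"ax": 0,"ay": 0,"az": 0,"gripper": -1},
    {"dx": 0,"dy": 0,"dz": -0.51,"ax": 0,"ay": 0,"az": 0,"gripper": -1}
  ],
  "force": 70
}}

```text
time: 27.05
eef_pos: [0.5785, -0.2036, 0.1145]
tcp_rot: [1.0, 0.01, 0.002, -0.001]
contact_force: [0.1, 5.4, 4.9]
opening: 0.246
finger_force: 68.4
```

Run:
```python
from h import *
T=pose();print(T.round(4).tolist());s=get_state();print(s["opening"],s["contact_force"])
c=shot("top");print([(round(u,1),round(v,1),A) for u,v,A,r in blobs(c,(100,60,50),(125,255,255),3,box=(320,190,420,320))])
```

```text
[[0.9998, 0.0193, 0.0045, 0.5785], [0.0192, -0.9998, 0.0013, -0.2036], [0.0045, -0.0012, -1.0, 0.1145], [0.0, 0.0, 0.0, 1.0]]
0.24577277982475984 [0.13574554 5.39297713 4.86962595]
[(339.2, 242.5, 19.5), (353.4, 220.6, 21.5)]
```

Request:
{"api": "jog_arm", "payload": {
  "increments": [
    {"dx": -0.05,"dy": 0.15,"dz": 0,"ax": 0,"ay": 0,"az": 0,"gripper": -1},
    {"dx": -0.1,"dy": 0.3,"dz": 0,"ax": 0,"ay": 0,"az": 0,"gripper": -1},
    {"dx": -0.2,"dy": 0.5,"dz": 0,"ax": 0,"ay": 0,"az": 0,"gripper": -1},
    {"dx": -0.25,"dy": 0.7,"dz": 0,"ax": 0,"ay": 0,"az": 0,"gripper": -1},
    {"dx": -0.3,"dy": 0.9,"dz": 0,"ax": 0,"ay": 0,"az": 0,"gripper": -1},
    {"dx": -0.3,"dy": 1,"dz": 0,"ax": 0,"ay": 0,"az": 0,"gripper": -1},
    {"dx": -0.3,"dy": 1,"dz": 0,"ax": 0,"ay": 0,"az": 0,"gripper": -1}
  ]
}}

```text
time: 27.8
eef_pos: [0.5426, -0.0826, 0.1144]
tcp_rot: [1.0, 0.01, 0.003, -0.001]
contact_force: [-0.8, 6.2, 8.2]
opening: 0.254
finger_force: 72.3
```

Request:
{"api": "jog_arm", "payload": {
  "increments": [
    {"dx": -0.1,"dy": 0.15,"dz": 0,"ax": 0,"ay": 0,"az": 0,"gripper": -1},
    {"dx": -0.2,"dy": 0.274,"dz": 0,"ax": 0,"ay": 0,"az": 0,"gripper": -1},
    {"dx": -0.2,"dy": 0.274,"dz": 0,"ax": 0,"ay": 0,"az": 0,"gripper": -1},
    {"dx": -0.2,"dy": 0.274,"dz": 0,"ax": 0,"ay": 0,"az": 0,"gripper": -1}
  ]
}}

```text
time: 28.2
eef_pos: [0.518, -0.0505, 0.1144]
tcp_rot: [1.0, 0.01, 0.002, -0.001]
contact_force: [-4.1, 5.3, 11.5]
opening: 0.251
finger_force: 73.5
```

Run:
```python
from h import *
T=pose();print(T[:3,3].round(4));t=shot("top")
ps=[(round(u,1),round(v,1),A,w(t,u,v,.093).round(4)) for u,v,A,r in blobs(t,(100,60,50),(125,255,255),3,box=(250,190,420,330))];print("dots top",ps)
s=shot("scene");o=load("scene")
np.savez("s14.npz",**s);np.savez("t14.npz",**t)
for X in[(.572,.0704,.093),(.5152,.0694,.093),(.5145+.0,.0704+.038,.093)]: print(pix(t,X),pix(s,X))
print([(round(u,1),round(v,1),A,w(s,u,v,.093).round(4)) for u,v,A,r in blobs(s,(100,60,50),(125,255,255),3,box=(260,190,420,330))])
```

```text
[ 0.518  -0.0505  0.1144]
dots top [(280.3, 266.4, 22.5, array([0.5115, 0.1056, 0.093 ]))]
(np.float64(293.771818641369), np.float64(243.39610996953294)) (np.float64(337.3641448349392), np.float64(265.0460804030487))
(np.float64(294.1758686625025), np.float64(264.83974540677787)) (np.float64(353.3187233870507), np.float64(253.46882928032312))
(np.float64(279.20727863726165), np.float64(265.2745644951534)) (np.float64(363.89545054373235), np.float64(262.4350908822464))
[(338.3, 263.9, 21.5, array([0.5677, 0.0693, 0.093 ])), (365.1, 261.5, 23.5, array([0.5101, 0.1081, 0.093 ]))]
```

Request:
{"api": "jog_arm", "payload": {
  "increments": [
    {"dx": 0,"dy": 0,"dz": 0,"ax": 0,"ay": 0,"az": 0,"gripper": 0.3},
    {"dx": 0,"dy": 0,"dz": 0,"ax": 0,"ay": 0,"az": 0,"gripper": 0.3},
    {"dx": 0,"dy": 0,"dz": 0,"ax": 0,"ay": 0,"az": 0,"gripper": 0.3},
    {"dx": 0,"dy": 0,"dz": 0.2,"ax": 0,"ay": 0,"az": 0,"gripper": 0.3},
    {"dx": 0,"dy": 0,"dz": 0.6,"ax": 0,"ay": 0,"az": 0,"gripper": 0.3},
    {"dx": 0,"dy": 0,"dz": 1,"ax": 0,"ay": 0,"az": 0,"gripper": -1}
  ]
}}

```text
time: 28.9
eef_pos: [0.5156, -0.0515, 0.2308]
tcp_rot: [1.0, 0.01, -0.002, -0.0]
contact_force: [1.2, -0.0, 0.1]
opening: 0.493
finger_force: 0.0
```

Request:
{"api": "jog_arm", "payload": {
  "increments": [
    {"dx": 0,"dy": 0,"dz": 0.4,"ax": 0,"ay": 0,"az": 0,"gripper": -1},
    {"dx": 0,"dy": 0,"dz": 0.8,"ax": 0,"ay": 0,"az": 0,"gripper": -1},
    {"dx": 0,"dy": 0,"dz": 1,"ax": 0,"ay": 0,"az": 0,"gripper": -1},
    {"dx": 0.1,"dy": 0.3,"dz": 1,"ax": 0,"ay": 0,"az": 0,"gripper": -1},
    {"dx": 0.3,"dy": 0.6,"dz": 1,"ax": 0,"ay": 0,"az": 0,"gripper": -1},
    {"dx": 0.44,"dy": 1,"dz": 1,"ax": 0,"ay": 0,"az": 0,"gripper": -1},
    {"dx": 0.44,"dy": 1,"dz": 1,"ax": 0,"ay": 0,"az": 0,"gripper": -1}
  ]
}}

```text
time: 29.6
eef_pos: [0.5701, 0.0726, 0.3502]
tcp_rot: [1.0, 0.013, -0.0, -0.001]
contact_force: [-1.4, -0.6, -0.2]
opening: 0.001
finger_force: 0.0
```

Run:
```python
from h import *
T=pose();print(T[:3,3].round(4));s=shot("scene");c=shot("wrist")
print([(round(u,1),round(v,1),A,w(s,u,v,.093).round(4)) for u,v,A,r in blobs(s,(100,60,50),(125,255,255),3,box=(300,230,420,290))])
for u,v,A,r in blobs(c,(0,150,80),(8,255,255),500): print("head",round(u,1),round(v,1),A,r,w(c,u,v,.288).round(4))
```

```text
[0.5701 0.0726 0.3502]
[(337.9, 263.4, 23.5, array([0.5675, 0.0673, 0.093 ])), (364.6, 260.9, 22.5, array([0.5096, 0.1059, 0.093 ]))]
head 325.4 267.7 4846.0 ((325.5, 268.0), (76.0, 85.0), 90.0) [0.5752 0.0696 0.288 ]
```

The slide slipped about 2 mm in -y on release (scene reading of the mark). I'll regrip and correct before punching.

Request:
{"api": "jog_arm", "payload": {
  "increments": [
    {"dx": -0.1,"dy": -0.3,"dz": 0,"ax": 0,"ay": 0,"az": 0,"gripper": -1},
    {"dx": -0.3,"dy": -0.6,"dz": 0,"ax": 0,"ay": 0,"az": -0.003,"gripper": 0.3},
    {"dx": -0.44,"dy": -1,"dz": 0,"ax": 0,"ay": 0,"az": -0.003,"gripper": 0.3},
    {"dx": -0.44,"dy": -1,"dz": -0.3,"ax": 0,"ay": 0,"az": -0.003,"gripper": 0.3},
    {"dx": -0.44,"dy": -1,"dz": -0.7,"ax": 0,"ay": 0,"az": -0.003,"gripper": 0.3},
    {"dx": -0.44,"dy": -1,"dz": -1,"ax": 0,"ay": 0,"az": -0.003,"gripper": 0.3},
    {"dx": -0.44,"dy": -1,"dz": -1,"ax": 0,"ay": 0,"az": -0.003,"gripper": 0.3}
  ]
}}

```text
time: 30.4
eef_pos: [0.5124, -0.052, 0.2245]
tcp_rot: [1.0, 0.006, -0.006, -0.002]
contact_force: [-0.4, 0.3, 0.5]
opening: 0.645
finger_force: 0.0
```

Request:
{"api": "jog_arm", "payload": {
  "increments": [
    {"dx": 0,"dy": -0.04,"dz": -0.3,"ax": 0,"ay": 0,"az": 0,"gripper": 0.3},
    {"dx": 0,"dy": -0.04,"dz": -0.7,"ax": 0,"ay": 0,"az": 0,"gripper": 0.3},
    {"dx": 0,"dy": -0.04,"dz": -0.97,"ax": 0,"ay": 0,"az": 0,"gripper": 0.3},
    {"dx": 0,"dy": -0.04,"dz": -0.97,"ax": 0,"ay": 0,"az": 0,"gripper": 0.3},
    {"dx": 0,"dy": -0.04,"dz": -0.97,"ax": 0,"ay": 0,"az": 0,"gripper": -1},
    {"dx": 0,"dy": -0.04,"dz": -0.97,"ax": 0,"ay": 0,"az": 0,"gripper": -1},
    {"dx": 0,"dy": -0.04,"dz": -0.97,"ax": 0,"ay": 0,"az": 0,"gripper": -1},
    {"dx": 0,"dy": -0.04,"dz": -0.97,"ax": 0,"ay": 0,"az": 0,"gripper": -1},
    {"dx": 0,"dy": -0.04,"dz": -0.97,"ax": 0,"ay": 0,"az": 0,"gripper": -1}
  ],
  "force": 40
}}

```text
time: 31.3
eef_pos: [0.5187, -0.0564, 0.1185]
tcp_rot: [1.0, 0.007, 0.003, 0.0]
contact_force: [-2.1, 2.3, 6.6]
opening: 0.261
finger_force: 40.2
```

```bash
cat >> h.py <<'E'
def marks():
    s=shot("scene");print("tcp",pose()[:3,3].round(4),[(round(u,1),round(v,1),A,w(s,u,v,.093)[:2].round(4).tolist()) for u,v,A,r in blobs(s,(100,60,50),(125,255,255),3,box=(300,230,420,290))])
E
python3 -c "
from h import *
marks()"
```

```text
tcp [ 0.5187 -0.0564  0.1184] [(336.7, 262.3, 23.5, [0.5674, 0.0627]), (363.2, 259.7, 22.5, [0.5098, 0.1009])]
```

Request:
{"api": "jog_arm", "payload": {
  "increments": [
    {"dx": 0.005,"dy": 0.03,"dz": 0,"ax": 0,"ay": 0,"az": 0,"gripper": -1},
    {"dx": 0.005,"dy": 0.065,"dz": 0,"ax": 0,"ay": 0,"az": 0,"gripper": -1},
    {"dx": 0.005,"dy": 0.065,"dz": 0,"ax": 0,"ay": 0,"az": 0,"gripper": -1},
    {"dx": 0.005,"dy": 0.065,"dz": 0,"ax": 0,"ay": 0,"az": 0,"gripper": -1}
  ]
}}

```text
time: 31.75
eef_pos: [0.5189, -0.0498, 0.1184]
tcp_rot: [1.0, 0.008, 0.002, 0.001]
contact_force: [-3.2, -1.3, 7.4]
opening: 0.256
finger_force: 40.4
```

```bash
python3 -c "
from h import *
marks();print(get_state()['contact_force'])"
```

```text
tcp [ 0.5189 -0.0498  0.1184] [(338.2, 263.8, 25.0, [0.5678, 0.0688]), (364.9, 261.3, 22.5, [0.51, 0.1074])]
[-4.73707466 -1.08300474  7.71375445]
```

Request:
{"api": "jog_arm", "payload": {
  "increments": [
    {"dx": 0,"dy": 0.01,"dz": 0,"ax": 0,"ay": 0,"az": 0,"gripper": -1},
    {"dx": 0,"dy": 0.01,"dz": 0,"ax": 0,"ay": 0,"az": 0,"gripper": -1},
    {"dx": 0,"dy": 0.01,"dz": 0,"ax": 0,"ay": 0,"az": 0,"gripper": 0.3},
    {"dx": 0,"dy": 0.01,"dz": 0,"ax": 0,"ay": 0,"az": 0,"gripper": 0.3},
    {"dx": 0,"dy": 0.01,"dz": 0,"ax": 0,"ay": 0,"az": 0,"gripper": 0.3}
  ],
  "force": 20
}}

```text
time: 32.3
eef_pos: [0.5177, -0.0474, 0.1151]
tcp_rot: [1.0, 0.008, 0.001, 0.0]
contact_force: [0.1, 0.3, -0.5]
opening: 0.648
finger_force: 0.0
```

```bash
python3 -c "
from h import *
marks()"
```

```text
tcp [ 0.5175 -0.0473  0.1148] [(338.4, 263.9, 22.0, [0.5676, 0.0694]), (365.0, 261.4, 23.0, [0.5101, 0.108])]
```

Request:
{"api": "jog_arm", "payload": {
  "increments": [
    {"dx": 0,"dy": 0,"dz": 0.3,"ax": 0,"ay": 0,"az": 0,"gripper": 0.3},
    {"dx": 0,"dy": 0,"dz": 0.6,"ax": 0,"ay": 0,"az": 0,"gripper": 0.3},
    {"dx": 0,"dy": 0,"dz": 1,"ax": 0,"ay": 0,"az": 0,"gripper": -1},
    {"dx": 0,"dy": 0,"dz": 1,"ax": 0,"ay": 0,"az": 0,"gripper": -1}
  ]
}}

```text
time: 32.75
eef_pos: [0.5211, -0.0483, 0.2426]
tcp_rot: [1.0, 0.008, 0.007, 0.002]
contact_force: [0.7, 1.0, -0.4]
opening: 0.32
finger_force: 0.0
```

Request:
{"api": "jog_arm", "payload": {
  "increments": [
    {"dx": 0,"dy": 0,"dz": 0.4,"ax": 0,"ay": 0,"az": 0,"gripper": -1},
    {"dx": 0,"dy": 0,"dz": 0.8,"ax": 0,"ay": 0,"az": 0,"gripper": -1},
    {"dx": 0,"dy": 0,"dz": 1,"ax": 0,"ay": 0,"az": 0,"gripper": -1},
    {"dx": 0.1,"dy": 0.3,"dz": 1,"ax": 0,"ay": 0,"az": 0,"gripper": -1},
    {"dx": 0.3,"dy": 0.6,"dz": 1,"ax": 0,"ay": 0,"az": 0,"gripper": -1},
    {"dx": 0.45,"dy": 0.98,"dz": 1,"ax": 0,"ay": 0,"az": 0,"gripper": -1},
    {"dx": 0.45,"dy": 0.98,"dz": 1,"ax": 0,"ay": 0,"az": 0,"gripper": -1},
    {"dx": 0.45,"dy": 0.98,"dz": 1,"ax": 0,"ay": 0,"az": 0,"gripper": -1}
  ]
}}

```text
time: 33.55
eef_pos: [0.5712, 0.0713, 0.3535]
tcp_rot: [1.0, 0.009, -0.001, 0.0]
contact_force: [-0.1, -0.8, 0.2]
opening: 0.002
finger_force: 0.0
```

```bash
python3 -c "
from h import *
marks()"
```

```text
tcp [0.5711 0.0704 0.3537] [(338.3, 263.9, 22.5, [0.5677, 0.0693]), (365.0, 261.4, 23.0, [0.5101, 0.108])]
```

Request:
{"api": "jog_arm", "payload": {
  "increments": [
    {"dx": 0,"dy": 0,"dz": -0.25,"ax": 0,"ay": 0,"az": 0,"gripper": -1},
    {"dx": 0,"dy": 0,"dz": -0.35,"ax": 0,"ay": 0,"az": 0,"gripper": -1},
    {"dx": 0,"dy": 0,"dz": -0.45,"ax": 0,"ay": 0,"az": 0,"gripper": -1},
    {"dx": 0,"dy": 0,"dz": -0.55,"ax": 0,"ay": 0,"az": 0,"gripper": -1},
    {"dx": 0,"dy": 0,"dz": -0.64,"ax": 0,"ay": 0,"az": 0,"gripper": -1},
    {"dx": 0,"dy": 0,"dz": -0.7,"ax": 0,"ay": 0,"az": 0,"gripper": -1},
    {"dx": 0,"dy": 0,"dz": -0.72,"ax": 0,"ay": 0,"az": 0,"gripper": -1},
    {"dx": 0,"dy": 0,"dz": -0.72,"ax": 0,"ay": 0,"az": 0,"gripper": -1},
    {"dx": 0,"dy": 0,"dz": -0.72,"ax": 0,"ay": 0,"az": 0,"gripper": -1}
  ]
}}

```text
time: 34.5
eef_pos: [0.5706, 0.0692, 0.2699]
tcp_rot: [1.0, 0.007, -0.001, 0.001]
contact_force: [-6.3, -1.3, 7.3]
opening: 0.003
finger_force: 3.9
```

Request:
{"api": "jog_arm", "payload": {
  "increments": [
    {"dx": 0,"dy": 0,"dz": -0.02,"ax": 0,"ay": 0,"az": 0,"gripper": -1},
    {"dx": 0,"dy": 0,"dz": -0.04,"ax": 0,"ay": 0,"az": 0,"gripper": -1},
    {"dx": 0,"dy": 0,"dz": -0.04,"ax": 0,"ay": 0,"az": 0,"gripper": -1},
    {"dx": 0,"dy": 0,"dz": -0.04,"ax": 0,"ay": 0,"az": 0,"gripper": -1}
  ]
}}

```text
time: 34.9
eef_pos: [0.5709, 0.0692, 0.268]
tcp_rot: [1.0, 0.007, -0.0, 0.001]
contact_force: [-9.0, -1.3, 15.5]
opening: 0.002
finger_force: 7.8
```

```bash
python3 -c "
from h import *
marks()"
```

```text
tcp [0.5708 0.0693 0.268 ] [(338.5, 264.5, 14.0, [0.5686, 0.0708]), (365.0, 261.4, 23.0, [0.5101, 0.108])]
```

Run:
```python
from h import *
a=shot("scene");o=dict(np.load("s14.npz"))
for c in(o,a):
    h=cv2.cvtColor(c["frame"],cv2.COLOR_BGR2HSV)
    for v in range(257,271): print(v,"".join("B" if 95<h[v,u,0]<128 and h[v,u,1]>50 else "#" if h[v,u,2]<100 else "+" if h[v,u,2]<150 else "." for u in range(328,350)))
```

```text
257 ####+++...............
258 ####+.................
259 ##++..................
260 +.....................
261 ......................
262 ........BBBBB.........
263 .......BBBBBBB........
264 +......BBBBBBBB.......
265 .......BBBBBBBB.......
266 ..+.....BBBBB.........
267 ..++..................
268 ...++.................
269 +....+................
270 ++...++...............
257 ####+++..+++++........
258 ####++...+++++........
259 ##++.....+++++........
260 +........+++++........
261 .........+++++........
262 ........+++++B........
263 .......BBB++BBB.......
264 +......BBBBBBBB.......
265 .+.....BBBBBBB........
266 ..+......BBBB.........
267 ...+..................
268 ....+.................
269 .....+................
270 ++....+...............
```

The punch tip stands on the end mark, tip at about (339,263.5) against the dot centre (338.4,264), at its stop. Next I go to the knob and the side mark.

Request:
{"api": "jog_arm", "payload": {
  "increments": [
    {"dx": 0,"dy": 0,"dz": 0.3,"ax": 0,"ay": 0,"az": 0,"gripper": -1},
    {"dx": 0,"dy": 0,"dz": 0.6,"ax": 0,"ay": 0,"az": 0,"gripper": -1},
    {"dx": 0,"dy": 0,"dz": 0.75,"ax": 0,"ay": 0,"az": 0,"gripper": -1},
    {"dx": -0.2,"dy": -0.3,"dz": 0.75,"ax": 0,"ay": 0,"az": 0,"gripper": -1},
    {"dx": -0.4,"dy": -0.7,"dz": 0.75,"ax": 0,"ay": 0,"az": 0,"gripper": 0.3},
    {"dx": -0.44,"dy": -0.98,"dz": 0.75,"ax": 0,"ay": 0,"az": 0,"gripper": 0.3},
    {"dx": -0.44,"dy": -0.98,"dz": 0.5,"ax": 0,"ay": 0,"az": 0,"gripper": 0.3},
    {"dx": -0.44,"dy": -0.98,"dz": 0.1,"ax": 0,"ay": 0,"az": 0,"gripper": 0.3},
    {"dx": -0.44,"dy": -0.98,"dz": -0.3,"ax": 0,"ay": 0,"az": 0,"gripper": 0.3},
    {"dx": -0.44,"dy": -0.98,"dz": -0.3,"ax": 0,"ay": 0,"az": 0,"gripper": 0.3}
  ]
}}

```text
time: 36.0
eef_pos: [0.5135, -0.0466, 0.2191]
tcp_rot: [1.0, 0.007, -0.008, -0.002]
contact_force: [-0.0, 0.2, -0.9]
opening: 0.649
finger_force: 0.0
```

```bash
python3 -c "
from h import *
marks()"
```

```text
tcp [ 0.5161 -0.0472  0.2237] [(338.3, 263.9, 22.5, [0.5677, 0.0693]), (365.0, 261.4, 23.0, [0.5101, 0.108])]
```

Request:
{"api": "jog_arm", "payload": {
  "increments": [
    {"dx": 0.01,"dy": -0.025,"dz": -0.4,"ax": 0,"ay": 0,"az": 0,"gripper": 0.3},
    {"dx": 0.01,"dy": -0.025,"dz": -0.8,"ax": 0,"ay": 0,"az": 0,"gripper": 0.3},
    {"dx": 0.01,"dy": -0.025,"dz": -0.9,"ax": 0,"ay": 0,"az": 0,"gripper": 0.3},
    {"dx": 0.01,"dy": -0.025,"dz": -0.9,"ax": 0,"ay": 0,"az": 0,"gripper": 0.3},
    {"dx": 0.01,"dy": -0.025,"dz": -0.9,"ax": 0,"ay": 0,"az": 0,"gripper": -1},
    {"dx": 0.01,"dy": -0.025,"dz": -0.9,"ax": 0,"ay": 0,"az": 0,"gripper": -1},
    {"dx": 0.01,"dy": -0.025,"dz": -0.9,"ax": 0,"ay": 0,"az": 0,"gripper": -1},
    {"dx": 0.01,"dy": -0.025,"dz": -0.9,"ax": 0,"ay": 0,"az": 0,"gripper": -1},
    {"dx": 0.01,"dy": -0.025,"dz": -0.9,"ax": 0,"ay": 0,"az": 0,"gripper": -1}
  ],
  "force": 50
}}

```text
time: 36.95
eef_pos: [0.522, -0.0503, 0.1231]
tcp_rot: [1.0, 0.007, 0.003, 0.0]
contact_force: [-0.0, 1.8, 6.3]
opening: 0.25
finger_force: 49.0
```

Request:
{"api": "jog_arm", "payload": {
  "increments": [
    {"dx": 0.1,"dy": -0.07,"dz": 0,"ax": 0,"ay": 0,"az": 0,"gripper": -1},
    {"dx": 0.25,"dy": -0.17,"dz": 0,"ax": 0,"ay": 0,"az": 0,"gripper": -1},
    {"dx": 0.4,"dy": -0.27,"dz": 0,"ax": 0,"ay": 0,"az": 0,"gripper": -1},
    {"dx": 0.48,"dy": -0.32,"dz": 0,"ax": 0,"ay": 0,"az": 0,"gripper": -1},
    {"dx": 0.48,"dy": -0.32,"dz": 0,"ax": 0,"ay": 0,"az": 0,"gripper": -1},
    {"dx": 0.48,"dy": -0.32,"dz": 0,"ax": 0,"ay": 0,"az": 0,"gripper": -1}
  ]
}}

```text
time: 37.55
eef_pos: [0.5806, -0.0901, 0.1232]
tcp_rot: [1.0, 0.008, 0.005, 0.002]
contact_force: [4.6, -2.2, 6.1]
opening: 0.251
finger_force: 50.9
```

```bash
python3 -c "
from h import *
marks();print(get_state()['contact_force'])
s=shot('scene');print([(round(u,1),round(v,1),A,w(s,u,v,.093)[:2].round(4)) for u,v,A,r in blobs(s,(100,60,50),(125,255,255),3,box=(290,200,420,300))])"
```

```text
tcp [ 0.5806 -0.0901  0.1232] [(337.6, 263.6, 26.0, [0.5685, 0.0672])]
[ 4.69428453 -2.27418714  5.38665712]
[(337.4, 263.7, 24.0, array([0.5691, 0.0673]))]
```

Request:
{"api": "jog_arm", "payload": {
  "increments": [
    {"dx": -0.008,"dy": 0.025,"dz": 0,"ax": 0,"ay": 0,"az": 0,"gripper": -1},
    {"dx": -0.008,"dy": 0.025,"dz": 0,"ax": 0,"ay": 0,"az": 0,"gripper": -1},
    {"dx": -0.008,"dy": 0.025,"dz": 0,"ax": 0,"ay": 0,"az": 0,"gripper": -1},
    {"dx": -0.008,"dy": 0.025,"dz": 0,"ax": 0,"ay": 0,"az": 0,"gripper": 0.3},
    {"dx": -0.008,"dy": 0.025,"dz": 0,"ax": 0,"ay": 0,"az": 0,"gripper": 0.3},
    {"dx": -0.008,"dy": 0.025,"dz": 0,"ax": 0,"ay": 0,"az": 0,"gripper": 0.3}
  ],
  "force": 20
}}

```text
time: 38.25
eef_pos: [0.5755, -0.0853, 0.1188]
tcp_rot: [1.0, 0.008, -0.001, -0.0]
contact_force: [0.2, 0.0, 0.0]
opening: 0.648
finger_force: 0.0
```

```bash
python3 -c "
from h import *
marks()"
```

```text
tcp [ 0.5755 -0.0854  0.1187] [(338.7, 264.3, 23.5, [0.5678, 0.0708])]
```

Request:
{"api": "jog_arm", "payload": {
  "increments": [
    {"dx": 0,"dy": 0,"dz": 0.3,"ax": 0,"ay": 0,"az": 0,"gripper": 0.3},
    {"dx": 0,"dy": 0,"dz": 0.6,"ax": 0,"ay": 0,"az": 0,"gripper": 0.3},
    {"dx": 0,"dy": 0,"dz": 1,"ax": 0,"ay": 0,"az": 0,"gripper": -1},
    {"dx": 0,"dy": 0,"dz": 1,"ax": 0,"ay": 0,"az": 0,"gripper": -1}
  ]
}}

```text
time: 38.7
eef_pos: [0.5796, -0.0867, 0.2476]
tcp_rot: [1.0, 0.008, 0.007, 0.002]
contact_force: [1.0, -0.8, 0.9]
opening: 0.319
finger_force: 0.0
```

Request:
{"api": "jog_arm", "payload": {
  "increments": [
    {"dx": 0,"dy": 0,"dz": 0.4,"ax": 0,"ay": 0,"az": 0,"gripper": -1},
    {"dx": 0,"dy": 0,"dz": 0.8,"ax": 0,"ay": 0,"az": 0,"gripper": -1},
    {"dx": 0,"dy": 0,"dz": 0.96,"ax": 0,"ay": 0,"az": 0,"gripper": -1},
    {"dx": 0,"dy": 0.3,"dz": 0.96,"ax": 0,"ay": 0,"az": 0,"gripper": -1},
    {"dx": 0,"dy": 0.6,"dz": 0.96,"ax": 0,"ay": 0,"az": 0,"gripper": -1},
    {"dx": 0,"dy": 1,"dz": 0.96,"ax": 0,"ay": 0,"az": 0,"gripper": -1},
    {"dx": 0,"dy": 1,"dz": 0.96,"ax": 0,"ay": 0,"az": 0,"gripper": -1}
  ]
}}

```text
time: 39.4
eef_pos: [0.5755, 0.0389, 0.3537]
tcp_rot: [1.0, 0.011, -0.001, -0.001]
contact_force: [0.4, -0.9, 0.4]
opening: 0.002
finger_force: 0.0
```

```bash
python3 -c "
from h import *
marks()"
```

```text
tcp [0.5757 0.0367 0.3537] [(338.7, 264.3, 23.5, [0.5678, 0.0708])]
```

Request:
{"api": "jog_arm", "payload": {
  "increments": [
    {"dx": -0.04,"dy": 0.28,"dz": 0,"ax": 0,"ay": 0,"az": 0,"gripper": -1},
    {"dx": -0.04,"dy": 0.28,"dz": -0.2,"ax": 0,"ay": 0,"az": 0,"gripper": -1},
    {"dx": -0.04,"dy": 0.28,"dz": -0.35,"ax": 0,"ay": 0,"az": 0,"gripper": -1},
    {"dx": -0.04,"dy": 0.28,"dz": -0.45,"ax": 0,"ay": 0,"az": 0,"gripper": -1},
    {"dx": -0.04,"dy": 0.28,"dz": -0.55,"ax": 0,"ay": 0,"az": 0,"gripper": -1},
    {"dx": -0.04,"dy": 0.28,"dz": -0.65,"ax": 0,"ay": 0,"az": 0,"gripper": -1},
    {"dx": -0.04,"dy": 0.28,"dz": -0.72,"ax": 0,"ay": 0,"az": 0,"gripper": -1},
    {"dx": -0.04,"dy": 0.28,"dz": -0.75,"ax": 0,"ay": 0,"az": 0,"gripper": -1},
    {"dx": -0.04,"dy": 0.28,"dz": -0.76,"ax": 0,"ay": 0,"az": 0,"gripper": -1},
    {"dx": -0.04,"dy": 0.28,"dz": -0.76,"ax": 0,"ay": 0,"az": 0,"gripper": -1}
  ]
}}

```text
time: 40.45
eef_pos: [0.5714, 0.0676, 0.268]
tcp_rot: [1.0, 0.007, 0.0, -0.0]
contact_force: [-7.7, 2.2, 15.7]
opening: -0.001
finger_force: 7.8
```

Request:
{"api": "jog_arm", "payload": {
  "increments": [
    {"dx": 0,"dy": 0,"dz": 0,"ax": 0,"ay": 0,"az": 0,"gripper": -1},
    {"dx": 0,"dy": 0,"dz": 0,"ax": 0,"ay": 0,"az": 0,"gripper": -1}
  ]
}}

```text
time: 40.65
eef_pos: [0.5714, 0.0676, 0.268]
tcp_rot: [1.0, 0.007, 0.0, -0.0]
contact_force: [-7.2, 2.0, 15.5]
opening: 0.003
finger_force: 7.8
```

Run:
```python
from h import *
c=shot("scene");h=cv2.cvtColor(c["frame"],cv2.COLOR_BGR2HSV)
for v in range(257,271): print(v,"".join("B" if 95<h[v,u,0]<128 and h[v,u,1]>50 else "#" if h[v,u,2]<100 else "+" if h[v,u,2]<150 else "." for u in range(328,350)))
```

```text
257 ####+....+++++........
258 ##++.....+++++........
259 #+.......+++++........
260 +........+++++........
261 .........+++++........
262 .........+++++........
263 .......BBB++BB........
264 .......BBBBBBBB......+
265 .......BBBBBBBB....++.
266 .........BBBBB....++..
267 ..........BBB....+....
268 ...............+++....
269 .....................+
270 ............++.....+++
```

The side mark is punched too, with the tip on its dot at about (339,263.5). Going back to the knob.

Request:
{"api": "jog_arm", "payload": {
  "increments": [
    {"dx": 0,"dy": 0,"dz": 0.3,"ax": 0,"ay": 0,"az": 0,"gripper": -1},
    {"dx": 0,"dy": 0,"dz": 0.6,"ax": 0,"ay": 0,"az": 0,"gripper": -1},
    {"dx": 0,"dy": 0,"dz": 0.75,"ax": 0,"ay": 0,"az": 0,"gripper": -1},
    {"dx": 0,"dy": -0.4,"dz": 0.75,"ax": 0,"ay": 0,"az": 0,"gripper": -1},
    {"dx": 0.02,"dy": -0.8,"dz": 0.75,"ax": 0,"ay": 0,"az": 0,"gripper": -1},
    {"dx": 0.04,"dy": -1,"dz": 0.75,"ax": 0,"ay": 0,"az": 0,"gripper": 0.3},
    {"dx": 0.04,"dy": -1,"dz": 0.75,"ax": 0,"ay": 0,"az": 0,"gripper": 0.3}
  ]
}}

```text
time: 41.4
eef_pos: [0.5761, -0.0561, 0.3525]
tcp_rot: [1.0, 0.005, -0.001, 0.001]
contact_force: [-0.3, 0.4, -0.5]
opening: 0.334
finger_force: 0.0
```

Request:
{"api": "jog_arm", "payload": {
  "increments": [
    {"dx": 0,"dy": -0.28,"dz": 0,"ax": 0,"ay": 0,"az": 0,"gripper": 0.3},
    {"dx": 0,"dy": -0.28,"dz": -0.3,"ax": 0,"ay": 0,"az": 0,"gripper": 0.3},
    {"dx": 0,"dy": -0.28,"dz": -0.7,"ax": 0,"ay": 0,"az": 0,"gripper": 0.3},
    {"dx": 0,"dy": -0.28,"dz": -1,"ax": 0,"ay": 0,"az": 0,"gripper": 0.3},
    {"dx": 0,"dy": -0.28,"dz": -1,"ax": 0,"ay": 0,"az": 0,"gripper": 0.3},
    {"dx": 0,"dy": -0.28,"dz": -1,"ax": 0,"ay": 0,"az": 0,"gripper": 0.3}
  ]
}}

```text
time: 42.0
eef_pos: [0.5762, -0.0855, 0.2334]
tcp_rot: [1.0, 0.008, -0.0, -0.0]
contact_force: [-0.7, -0.3, 0.4]
opening: 0.648
finger_force: 0.0
```

Request:
{"api": "jog_arm", "payload": {
  "increments": [
    {"dx": 0,"dy": -0.02,"dz": -0.4,"ax": 0,"ay": 0,"az": 0,"gripper": 0.3},
    {"dx": 0,"dy": -0.02,"dz": -0.8,"ax": 0,"ay": 0,"az": 0,"gripper": 0.3},
    {"dx": 0,"dy": -0.02,"dz": -0.97,"ax": 0,"ay": 0,"az": 0,"gripper": 0.3},
    {"dx": 0,"dy": -0.02,"dz": -0.97,"ax": 0,"ay": 0,"az": 0,"gripper": 0.3},
    {"dx": 0,"dy": -0.02,"dz": -0.97,"ax": 0,"ay": 0,"az": 0,"gripper": -1},
    {"dx": 0,"dy": -0.02,"dz": -0.97,"ax": 0,"ay": 0,"az": 0,"gripper": -1},
    {"dx": 0,"dy": -0.02,"dz": -0.97,"ax": 0,"ay": 0,"az": 0,"gripper": -1},
    {"dx": 0,"dy": -0.02,"dz": -0.97,"ax": 0,"ay": 0,"az": 0,"gripper": -1},
    {"dx": 0,"dy": -0.02,"dz": -0.97,"ax": 0,"ay": 0,"az": 0,"gripper": -1}
  ],
  "force": 50
}}

```text
time: 42.9
eef_pos: [0.5788, -0.0882, 0.1211]
tcp_rot: [1.0, 0.007, 0.003, 0.0]
contact_force: [-0.5, 2.9, 5.9]
opening: 0.252
finger_force: 49.4
```

Request:
{"api": "jog_arm", "payload": {
  "increments": [
    {"dx": 0,"dy": -0.15,"dz": 0,"ax": 0,"ay": 0,"az": 0,"gripper": -1},
    {"dx": 0,"dy": -0.35,"dz": 0,"ax": 0,"ay": 0,"az": 0,"gripper": -1},
    {"dx": 0.01,"dy": -0.55,"dz": 0,"ax": 0,"ay": 0,"az": 0,"gripper": -1},
    {"dx": 0.01,"dy": -0.75,"dz": 0,"ax": 0,"ay": 0,"az": 0,"gripper": -1},
    {"dx": 0.01,"dy": -0.88,"dz": 0,"ax": 0,"ay": 0,"az": 0,"gripper": -1},
    {"dx": 0.01,"dy": -0.94,"dz": 0,"ax": 0,"ay": 0,"az": 0,"gripper": -1},
    {"dx": 0.01,"dy": -0.94,"dz": 0,"ax": 0,"ay": 0,"az": 0,"gripper": -1},
    {"dx": 0.01,"dy": -0.94,"dz": 0,"ax": 0,"ay": 0,"az": 0,"gripper": -1}
  ]
}}

```text
time: 43.7
eef_pos: [0.5808, -0.2034, 0.1211]
tcp_rot: [1.0, 0.007, 0.005, 0.003]
contact_force: [3.0, -3.4, 6.4]
opening: 0.255
finger_force: 50.5
```

Request:
{"api": "jog_arm", "payload": {
  "increments": [
    {"dx": 0,"dy": 0,"dz": 0,"ax": 0,"ay": 0,"az": 0,"gripper": 0.3},
    {"dx": 0,"dy": 0,"dz": 0,"ax": 0,"ay": 0,"az": 0,"gripper": 0.3},
    {"dx": 0,"dy": 0,"dz": 0,"ax": 0,"ay": 0,"az": 0,"gripper": 0.3},
    {"dx": 0,"dy": 0,"dz": 0.3,"ax": 0,"ay": 0,"az": 0,"gripper": 0.3},
    {"dx": 0,"dy": 0,"dz": 0.6,"ax": 0,"ay": 0,"az": 0,"gripper": 0.3},
    {"dx": -0.2,"dy": 0.3,"dz": 1,"ax": 0,"ay": 0,"az": 0,"gripper": 0.3},
    {"dx": -0.3,"dy": 0.6,"dz": 1,"ax": 0,"ay": 0,"az": 0,"gripper": 0.3},
    {"dx": -0.3,"dy": 0.6,"dz": 1,"ax": 0,"ay": 0,"az": 0,"gripper": 0.3},
    {"dx": -0.3,"dy": 0.6,"dz": 1,"ax": 0,"ay": 0,"az": 0,"gripper": 0.3}
  ]
}}

```text
time: 44.6
eef_pos: [0.5409, -0.1281, 0.2367]
tcp_rot: [1.0, 0.009, -0.0, 0.0]
contact_force: [0.3, 1.1, 0.5]
opening: 0.649
finger_force: 0.0
```

Run:
```python
from h import *
c=shot("wrist");print(pose()[:3,3].round(4));P=[]
for m in[(.057,0),(0,.04)]:
    p=pix(c,np.r_[np.array([.573,-.087])+m,.093]);s=spot(c,p,24,(100,60,50),(125,255,255));P.append(w(c,s[0],s[1],.093))
t,a,e=rigid([(.057,0),(0,.04)],P);print("cover",t.round(4),np.degrees(a),e)
for u,v,A,r in blobs(c,(24,120,100),(34,255,255),100): print("yellow",round(u,1),round(v,1),A,w(c,u,v,.125).round(4))
t=shot("top");print([(round(u,1),round(v,1)) for u,v,A,r in blobs(t,(0,150,80),(8,255,255),100,box=(260,190,330,270))])
print([(round(u,1),round(v,1),A) for u,v,A,r in blobs(t,(100,60,50),(125,255,255),3,box=(320,190,420,320))])
```

```text
[ 0.541  -0.1288  0.2361]
cover [ 0.571  -0.0865] 1.059575081861916 [0.00012173 0.00012173]
yellow 210.8 272.7 1003.0 [ 0.5189 -0.0495  0.125 ]
yellow 620.7 103.9 349.5 [ 0.657  -0.3511  0.125 ]
yellow 316.1 109.8 909.5 [ 0.6275 -0.1223  0.125 ]
[(290.7, 229.5)]
[(338.6, 243.2, 21.0), (352.9, 221.5, 21.0)]
```

The slide is back within about 1 mm of where it started, both pins are in, the punch is up, and the gripper is clear.

```bash
python3 -c "
from plant import job
print(job.sign_off())"
```

```text
the job is handed in; nothing more can be done
None
```

The job is handed in, though sign-off gave no verdict: the cover is pinned with both yellow pins home, the end mark and then the side mark were punched to the stop with the tip on each dot, and the slide is back within about 1 mm of its loading end with the punch up.

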